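# Load the primed brackets on the drying bench

## Robot

A 6-joint arm with a two-finger parallel gripper is mounted at the origin on the work surface. World frame = base frame: x ahead of the robot, y to its left, z up, the work surface at z = 0. Lengths are in m, angles in rad, forces in N, time in s.
With the tool pointing down it reaches from about 0.4 to 0.825 m from the base axis. Payload 7 kg.
Tool frame: the origin (TCP) lies on the centre line of the jaws, within the pads' length; the fingertips stand 19 mm ahead of it and the grasp point (between the pads) is the TCP; z points along the fingers, y is the line along which they close (so a half turn about z gives the same grasp; the last joint's range is limited). The gripper opens to 88 mm and grips with 3 to 60 N. Pads are 19 mm wide; open, the fingers measure 130 mm over their backs; the gripper's body (78 mm by 193 mm) begins 47 mm behind the grasp point.
Start: joints at [1.616, 0.359, 0.012, 0, -1.224, -0.288], TCP at [0.162, 0.655, 0.246] pointing down, gripper open.
Joint ranges: [-3.07, 3.07], [-1.43, 2.12], [-1.02, 1.25], [-3.03, 1.67], [-3.05, -0], [-3.03, 3.03]. Speed limits (rad/s): [2.39, 2.39, 3.01, 3.14, 3.14, 3.14].

## Interface

Orientations are given as [roll, pitch, yaw] about the fixed x, y, z axes, in that order (R = Rz(yaw) Ry(pitch) Rx(roll)).
In Python, from station import arm, imaging, models gives the robot as it stands.
- The arm moves only by the tool play_rows, never from a script. Its arguments are lists of equal length, an entry for each row: "travel": the shift along the tool's x, y, z in units of 25 mm (1.0 is 25 mm), a list of three; "twist": the turn about the tool's z in units of 0.15 rad (1.0 is 0.15 rad). A call has 1 to 8 rows; each row shifts and turns the commanded pose from where the row before left it, along the tool's axes as they then stand; what a row does not reach is not made up. A row lasts 1/8 s, in which the tool goes at most 62.5 mm and 10.7 degrees, less where a joint would pass 70% of its speed; a pose out of reach is approached as far as the arm can. A call with a number of a shift or a turn outside -1 to 1 is refused whole. A call with a gripper value outside its range is refused whole. "fingers" is the opening, from 0 (shut) to 1 (fully open), set as the call begins (left out, the last holds). The fingers move at their own pace and stop on an object; "newtons" is the grip in N (left out, the last holds). Time passes only in rows, so rows that do not move let the fingers close. It gives the time, the measured TCP pose, the force, the opening and the grip force at its end, in the units of the state.
- arm.get_state(): the state, without advancing time (a new reading comes with each control period).
- imaging.grab_frame(name): name is "side" or "top"; returns a dict with "pixels" (420x560x3 uint8, red, green, blue), "fx", "fy", "cx", "cy" (pixels), "R" (3x3) and "t" (3): a world point X has camera coordinates R X + t. Camera axes: x right, y down, z forward; pixel columns grow to the right and rows downward; lengths in m; the calibration is good to about 2 mm. A picture is of the moment at which its call begins. There is no depth.
- arm.job_done(): hands the job in; it is judged then, once.
Trained networks look in the newest picture that a camera, given by its name, has taken for a name from the list of things; names that differ only in an ending like _2 or _b are one class to them, and where a whole thing is asked for, a point or a joint stands for the part that bears it (a point fixed in the world has none). Each returns a list of dicts, best first, with "confidence" (0 to 1); they miss things now and then, are a little off and sometimes report something else, mostly with a low value. They report only what shows in the picture. A call takes as long as a camera call. They do not tell look-alikes from the thing itself.
- models.boxes_of(name, camera): "extent" ([centre column, centre row, width, height] in pixels, round what is visible of it).
- models.silhouettes(name, camera): "pixels" (420x560 bool, what is visible of it) and "extent" ([centre column, centre row, width, height] in pixels, round what is visible of it).
The state is a dict: "t": time; "q": joint angles; "qd": joint speeds; "joint_efforts": joint torques, N m; "eef_pos": TCP position; "ee_rot": TCP orientation; "force": force on the tool from outside, world axes, zero at the start; "moment": the same for the moment, N m; "width": finger opening in m; "gripper_force": force on a finger pad.
Only numpy, scipy, OpenCV 4.12 (cv2) and the standard library are available. Lean on these libraries where they do the work, as an engineer would, in place of code of your own. Each camera call takes 0.05 s, during which the arm holds its last target. There are 200 camera calls.

## Task

Flip the toggle clamp up past upright and lift the bracket out of its jig; put it and every loose bracket from the table on the drying bench, one to a bay, flat and square with the leg towards the robot and the toe right up at the back fence, so that each toe holds its bay's switch lever down. When all are in and let go, throw the fan lever over to on; fold the emptied jig's clamp arm back down before you finish, and do not knock over or push about the paint bottles, jar, cups and can.

Things in the scene. Friction and masses are not known exactly. Their poses are not given: they have to be found in the camera images.
- bracket0: Grey steel angle bracket, 0.5 kg: foot 80 (x) x 70 (y) x 8 mm; upright leg along the heel edge, 8 thick (x -40 to -32), 70 wide, top 50 above the underside. Origin: centre of the foot's underside; x from leg (heel) to the foot's free edge (toe), z up. Grip by the leg. Starts in the jig's nest (ribs 6 mm high, 2.5 mm play) under the clamp.
- bracket1: Grey steel angle bracket, 0.5 kg: foot 80 (x) x 70 (y) x 8 mm; upright leg along the heel edge, 8 thick (x -40 to -32), 70 wide, top 50 above the underside. Origin: centre of the foot's underside; x from leg (heel) to the foot's free edge (toe), z up. Grip by the leg. Starts loose on the table, leg up; may be absent.
- bracket2: Grey steel angle bracket, 0.5 kg: foot 80 (x) x 70 (y) x 8 mm; upright leg along the heel edge, 8 thick (x -40 to -32), 70 wide, top 50 above the underside. Origin: centre of the foot's underside; x from leg (heel) to the foot's free edge (toe), z up. Grip by the leg. Starts loose on the table, leg up; may be absent.
- bracket3: Grey steel angle bracket, 0.5 kg: foot 80 (x) x 70 (y) x 8 mm; upright leg along the heel edge, 8 thick (x -40 to -32), 70 wide, top 50 above the underside. Origin: centre of the foot's underside; x from leg (heel) to the foot's free edge (toe), z up. Grip by the leg. Starts loose on the table, leg up; may be absent.
- bay0 (a point): Bay 0 (0 leftmost, +y; dark lines part the bays): point on the bed surface at the fence's face, middle of the bay; x into the fence (away from the robot), y left along it, z up. The drying bench: fixed bed 340 mm long (y), 115 deep before the fence, top 24 above the table; four bays 82 mm apart.
- switch0 (a joint): Presence switch of bay 0: sprung hinged lever in a slot of the bed, hinged 54 mm before the fence; at its end a black roller, 12 mm diameter, centred 9 mm before the fence in the bay's middle, 8 mm proud of the bed. 0 = up, 0.18 rad = flush with the bed (0.4 N: a bracket's weight does it once its toe lies over the roller); on above 0.13.
- bay1 (a point): Bay 1 (0 leftmost, +y; dark lines part the bays): point on the bed surface at the fence's face, middle of the bay; x into the fence (away from the robot), y left along it, z up. Fence top 40 mm above the table; behind it a blower box 40 deep, 60 high.
- switch1 (a joint): Presence switch of bay 1: sprung hinged lever in a slot of the bed, hinged 54 mm before the fence; at its end a black roller, 12 mm diameter, centred 9 mm before the fence in the bay's middle, 8 mm proud of the bed. 0 = up, 0.18 rad = flush with the bed (0.4 N: a bracket's weight does it once its toe lies over the roller); on above 0.13.
- bay2 (a point): Bay 2 (0 leftmost, +y; dark lines part the bays): point on the bed surface at the fence's face, middle of the bay; x into the fence (away from the robot), y left along it, z up. 
- switch2 (a joint): Presence switch of bay 2: sprung hinged lever in a slot of the bed, hinged 54 mm before the fence; at its end a black roller, 12 mm diameter, centred 9 mm before the fence in the bay's middle, 8 mm proud of the bed. 0 = up, 0.18 rad = flush with the bed (0.4 N: a bracket's weight does it once its toe lies over the roller); on above 0.13.
- bay3 (a point): Bay 3 (0 leftmost, +y; dark lines part the bays): point on the bed surface at the fence's face, middle of the bay; x into the fence (away from the robot), y left along it, z up. 
- switch3 (a joint): Presence switch of bay 3: sprung hinged lever in a slot of the bed, hinged 54 mm before the fence; at its end a black roller, 12 mm diameter, centred 9 mm before the fence in the bay's middle, 8 mm proud of the bed. 0 = up, 0.18 rad = flush with the bed (0.4 N: a bracket's weight does it once its toe lies over the roller); on above 0.13.
- jig: Clamping jig, fixed: dark base plate 120 (x) x 185 (y -80 to 105) x 12 mm, low ribs (tops 18 above the table) round a nest; hinge post at y = 65, 62 high. Origin: under the nest's centre at table height; the nested bracket has the same axes and, within 3 mm, the same x and y, 12 mm higher.
- clamp (a joint): Clamp arm, 16 mm wide, 10 thick, 125 long; hinge axis along the jig's x, 50 above the table. Closed it crosses the bracket's foot towards the jig's -y, its rubber foot on the bracket. 0 = down (stop), 1.57 upright, 2.0 stop, leaning back. 0.12 kg, light friction: falls shut if let go well below upright, stays past 1.6.
- clamp_bar (a point): Grip point on the black round crossbar at the arm's end (12 mm diameter, parallel to the hinge axis, reaching 50 mm from the arm's middle to the jig's +x), 35 mm out from the arm's middle; moves with the arm: in the jig's frame x = 43, y = 65 - 125 cos(q), z = 50 + 125 sin(q) mm at clamp angle q.
- fan (a joint): Fan lever: 0 = off (starts 0 to 0.12), leaning to the robot, 0.5 upright, 1.0 = on, leaning away; stays where it is left; light (about 1 N at the tip). Its pivot is 22 mm above the table in a grey block 70 x 50 x 25 mm at the robot's right.
- fan_tip (a point): Centre of the lever's black ball tip, 26 mm diameter, 80 mm from the pivot. Its x, laid level, is the way the lever is thrown to on.
- bottle0: White plastic paint bottle, 72 mm diameter, 210 mm tall, standing on the table, not part of the job. Origin: centre of its underside.
- bottle1: Orange plastic paint bottle, 72 mm diameter, 210 mm tall, standing on the table, not part of the job. Origin: centre of its underside.
- jar: Glass jar, 90 mm diameter, 100 mm tall, standing on the table, not part of the job. Origin: centre of its underside.
- cup0: Grey plastic mixing cup, 72 mm diameter, 75 mm tall, standing on the table, not part of the job. Origin: centre of its underside.
- cup1: White mixing cup, 72 mm diameter, 75 mm tall, standing on the table, not part of the job. Origin: centre of its underside.
- can: Steel paint can, 100 mm diameter, 110 mm tall, standing on the table, not part of the job. Origin: centre of its underside.
There are look-alikes about, which are no part of the job. What is shaped like the bracket0 but purple is not meant.

How it is judged:
By the outcome, as a careful person would: the job done as asked, in the order asked, and still so for the second after the job is handed in, with the robot touching nothing.
Of bracket1, bracket2, bracket3 only 2 to 3 are there at a start; the rules pass over those that are not, and their reading is None.
At some moment in a run one of bracket1, bracket2, bracket3 may be knocked a few centimetres aside while the robot is not near it.
Once in a run the grip may slacken for a moment while it holds something.
It also fails if it takes over 210 s, if anything falls off the work surface, if the arm or the gripper's body presses on something with over 40 N, if the wrist force passes 120 N, or if a joint passes its speed limit or range.

## Working session

There is one attempt and no reset: what is moved stays moved. The work goes in short steps, Python scripts to look and compute and a tool call to move; the robot and the scene stay as the last step left them, time stands still between calls to the robot, and variables do not carry over. Pictures are saved under pics/ and viewed, at most 14 in all, crops included, and the job is handed in when it is done.

Besides the shell and the picture viewer there is one more tool, called after "Request:" as a command line: name --pt "numbers of a row" for each row, then --argument value for the rest. play_rows: Moves the arm, as the interface text tells. Shifts and turns lie within -1 to 1; 1 stands for 25 mm of shift or 0.15 rad of turn. Its arguments: {"type":"object","properties":{"travel":{"type":"array","items":{"type":"array","items":{"type":"number"}}},"twist":{"type":"array","items":{"type":"number"}},"fingers":{"type":"number"},"newtons":{"type":"number"}},"required":["travel","twist"]}

```bash
ls; mkdir -p pics; python3 - <<'E'
from station import arm, imaging, models
import cv2, numpy as np
for c in ("top","side"):
    f=imaging.grab_frame(c)
    cv2.imwrite(f"pics/{c}0.png",cv2.resize(f["pixels"][:,:,::-1],(784,588),interpolation=cv2.INTER_CUBIC))
    print(c,f["fx"],f["fy"],f["cx"],f["cy"],np.round(f["R"],4).tolist(),np.round(f["t"],4).tolist())
print({k:np.round(v,3).tolist() for k,v in arm.get_state().items()})
E
```

```text
pics
top 516.9531122528164 516.9531122528164 283.65019265414736 203.1839738624015 [[0.0044, -1.0, 0.0076], [-0.9808, -0.0058, -0.1951], [0.1951, -0.0066, -0.9808]] [0.0177, 0.5708, 1.582]
side 525.2784192949758 525.2784192949758 279.4597359899718 212.4718435612783 [[0.866, -0.5001, 0.0031], [-0.3894, -0.6781, -0.6234], [0.3138, 0.5387, -0.7819]] [-0.4707, 0.2681, 1.5454]
{'t': 0.1, 'q': [1.616, 0.359, 0.011, -0.0, -1.224, -0.288], 'qd': [-0.001, -0.001, 0.002, 0.002, -0.001, -0.002], 'joint_efforts': [-0.002, -58.417, 29.375, 7.016, 0.01, -0.0], 'eef_pos': [0.162, 0.655, 0.245], 'ee_rot': [3.14, -0.0, -0.243], 'force': [0.958, -0.152, -0.281], 'moment': [-0.023, -0.017, -0.021], 'gripper_force': 0.0, 'width': 0.088}
```

View pics/top0.png

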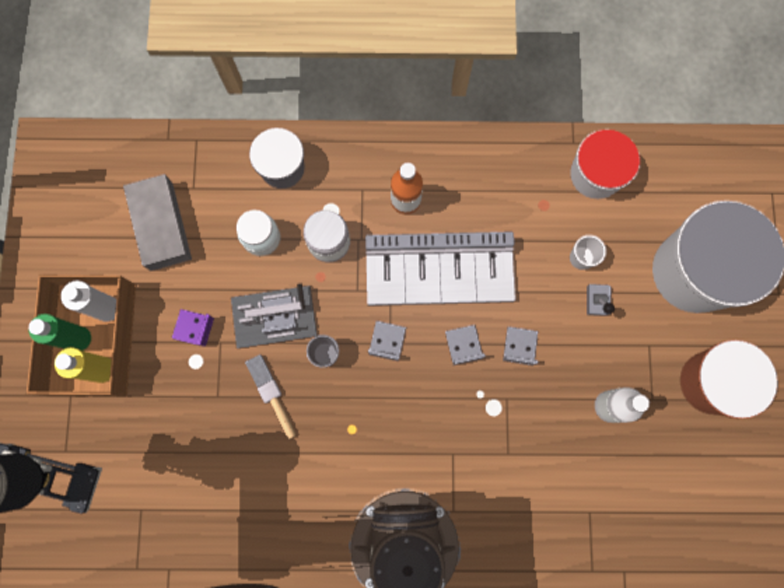

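View pics/side0.png

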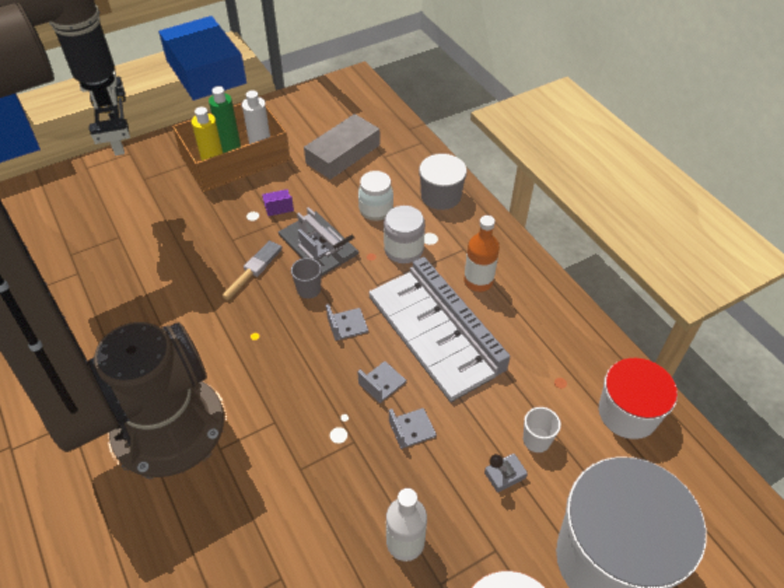

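```bash
cat > h.py <<'E'
from station import arm, imaging, models
import cv2, numpy as np
from scipy.optimize import minimize
def K(f): return np.array([[f["fx"],0,f["cx"]],[0,f["fy"],f["cy"]],[0,0,1]])
def proj(f,P):
    c=np.atleast_2d(P)@np.array(f["R"]).T+np.array(f["t"]); return c[:,:2]/c[:,2:]*[f["fx"],f["fy"]]+[f["cx"],f["cy"]]
def back(f,uv,z):
    uv=np.atleast_2d(uv); R=np.array(f["R"]); C=-R.T@np.array(f["t"])
    d=np.c_[(uv-[f["cx"],f["cy"]])/[f["fx"],f["fy"]],np.ones(len(uv))]@R
    return C+d*((z-C[2])/d[:,2])[:,None]
def box(x0,x1,y0,y1,z0,z1): return np.array([[x,y,z] for x in(x0,x1) for y in(y0,y1) for z in(z0,z1)])
PARTS=[box(-.04,.04,-.035,.035,0,.008),box(-.04,-.032,-.035,.035,0,.05)]
def pl(P,x,y,th,z): c,s=np.cos(th),np.sin(th); return P@np.array([[c,s,0],[-s,c,0],[0,0,1]])+[x,y,z]
def render(f,x,y,th,z,S=4):
    m=np.zeros((420*S,560*S),np.uint8)
    for P in PARTS:
        h=cv2.convexHull((((proj(f,pl(P,x,y,th,z))+.5)*S-.5)).astype(np.float32)); cv2.fillConvexPoly(m,np.round(h).astype(np.int32),1)
    return m
def fit(views,x0,z):
    # views: [(frame, mask bool)]
    ms=[cv2.resize(m.astype(np.uint8),None,fx=4,fy=4,interpolation=cv2.INTER_NEAREST) for _,m in views]
    def cost(p):
        return sum(1-np.sum(r&m)/np.sum(r|m) for (f,_),m in zip(views,ms) for r in [render(f,p[0],p[1],p[2],z)])
    best=None
    for th in ([x0[2]] if len(x0)>2 else np.arange(0,2*np.pi,np.pi/4)):
        r=minimize(cost,[x0[0],x0[1],th],method="Nelder-Mead",options=dict(initial_simplex=np.array([x0[0],x0[1],th])+np.array([[0,0,0],[.01,0,0],[0,.01,0],[0,0,.3]]),maxiter=70,xatol=3e-4,fatol=1e-4))
        if best is None or r.fun<best.fun: best=r
    return best
E
cat > look.py <<'E'
from h import *
F={c:imaging.grab_frame(c) for c in ("top","side")}
S={c:models.silhouettes("bracket1",c) for c in F}
for c in F:
    for d in S[c]: print(c,round(d["confidence"],2),np.round(d["extent"]).tolist(), np.round(back(F[c],d["extent"][:2],.015)[0],3).tolist())
for d in S["top"]:
    if d["confidence"]<.3: continue
    p=back(F["top"],d["extent"][:2],.012)[0]
    v=[(F["top"],d["pixels"])]
    k=[(np.linalg.norm(back(F["side"],e["extent"][:2],.015)[0][:2]-p[:2]),i) for i,e in enumerate(S["side"])]
    if k and min(k)[0]<.03: v.append((F["side"],S["side"][min(k)[1]]["pixels"]))
    r=fit(v,p[:2],0); print("fit",len(v),np.round(r.x,4).tolist(),round(r.fun,3))
E
python3 look.py; python3 - <<'E'
from h import *
F={c:imaging.grab_frame(c) for c in ("top","side")}
for n in "switch0 jig clamp fan fan_tip bottle0 bottle1 jar cup0 cup1 can".split():
    for c in F:
        print(n,c,[(round(d["confidence"],2),np.round(d["extent"]).astype(int).tolist(),np.round(back(F[c],d["extent"][:2],.02)[0][:2],3).tolist()) for d in models.boxes_of(n,c)][:5])
a=F["top"]["pixels"][155:275,150:350,::-1]; cv2.imwrite("pics/topc.png",cv2.resize(a,None,fx=4,fy=4,interpolation=cv2.INTER_CUBIC))
a=F["side"]["pixels"][130:280,180:380,::-1]; cv2.imwrite("pics/sidec.png",cv2.resize(a,None,fx=4,fy=4,interpolation=cv2.INTER_CUBIC))
E
```

```text
top 0.95 [372.0, 248.0, 23.0, 26.0] [0.433, -0.262, 0.015]
top 0.95 [276.0, 243.0, 29.0, 30.0] [0.45, 0.044, 0.015]
top 0.77 [332.0, 246.0, 26.0, 28.0] [0.442, -0.135, 0.015]
top 0.68 [138.0, 234.0, 26.0, 22.0] [0.476, 0.487, 0.015]
top 0.21 [315.0, 191.0, 108.0, 46.0] [0.62, -0.081, 0.015]
side 0.75 [295.0, 306.0, 33.0, 29.0] [0.44, -0.272, 0.015]
side 0.75 [199.0, 145.0, 21.0, 22.0] [0.475, 0.477, 0.015]
side 0.63 [272.0, 273.0, 33.0, 32.0] [0.438, -0.14, 0.015]
side 0.6 [247.0, 231.0, 32.0, 28.0] [0.446, 0.038, 0.015]
side 0.57 [227.0, 174.0, 21.0, 18.0] [0.5, 0.292, 0.015]
fit 2 [0.4399, -0.263, 6.1246] 0.132
fit 2 [0.4505, 0.0447, -0.2124] 0.138
fit 2 [0.4421, -0.1331, 0.2467] 0.208
fit 2 [0.4771, 0.4919, 1.2913] 0.265
switch0 top [(0.64, [294, 133, 29, 33], [0.815, -0.013]), (0.45, [234, 169, 34, 34], [0.693, 0.183])]
switch0 side [(0.61, [313, 232, 101, 104], [0.625, -0.076])]
jig top [(0.9, [198, 226, 60, 44], [0.502, 0.296]), (0.21, [292, 135, 26, 37], [0.809, -0.008])]
jig side [(0.98, [228, 173, 55, 52], [0.504, 0.292]), (0.51, [273, 273, 32, 27], [0.436, -0.144]), (0.45, 
[... 1093 characters left out ...]
0.342]), (0.64, [314, 194, 108, 52], [0.61, -0.078])]
jar side [(0.74, [269, 141, 23, 33], [0.707, 0.363]), (0.57, [313, 234, 100, 102], [0.62, -0.08])]
cup0 top [(0.85, [232, 252, 25, 21], [0.418, 0.185]), (0.85, [421, 182, 28, 22], [0.652, -0.429])]
cup0 side [(0.95, [386, 310, 25, 30], [0.657, -0.415]), (0.75, [219, 197, 26, 32], [0.427, 0.208])]
cup1 top [(0.85, [232, 252, 25, 21], [0.418, 0.185]), (0.85, [421, 182, 28, 22], [0.652, -0.429])]
cup1 side [(0.95, [386, 310, 25, 30], [0.657, -0.415]), (0.75, [219, 197, 26, 32], [0.427, 0.208])]
can top [(0.67, [232, 171, 32, 34], [0.683, 0.189]), (0.58, [314, 192, 112, 48], [0.616, -0.079])]
can side [(0.7, [288, 168, 30, 42], [0.7, 0.208])]
```

View pics/topc.png

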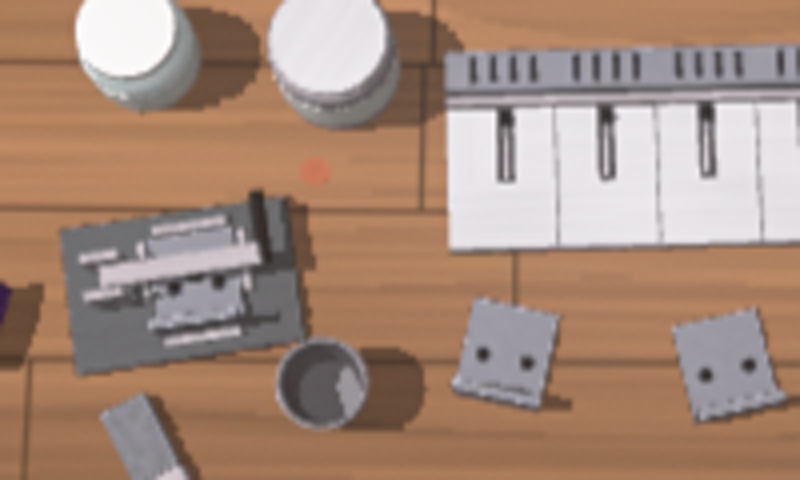

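View pics/sidec.png

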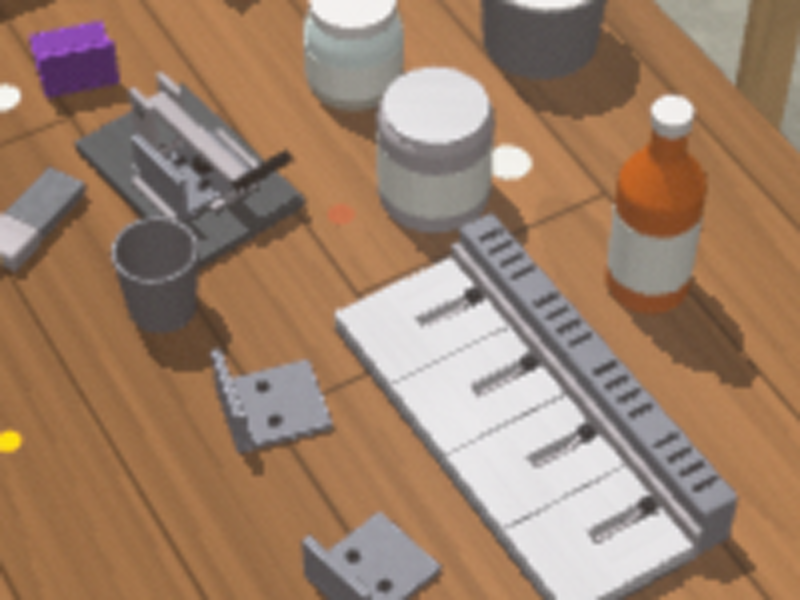

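```bash
cat >> h.py <<'E'
def fitparts(views,parts,x0,step=(.01,.01,.1)):
    ms=[cv2.resize(m.astype(np.uint8),None,fx=4,fy=4,interpolation=cv2.INTER_NEAREST) for _,m in views]
    def ren(f,p):
        m=np.zeros((1680,2240),np.uint8)
        for P in parts:
            h=cv2.convexHull(((proj(f,pl(P,*p[:3],0))+.5)*4-.5).astype(np.float32)); cv2.fillConvexPoly(m,np.round(h).astype(np.int32),1)
        return m
    cost=lambda p:sum(1-np.sum(r&m)/np.sum(r|m) for (f,_),m in zip(views,ms) for r in [ren(f,p)])
    x0=np.array(x0); return minimize(cost,x0,method="Nelder-Mead",options=dict(initial_simplex=np.vstack([x0,x0+np.diag(step)]),xatol=2e-4,fatol=1e-4,maxiter=150))
E
python3 - <<'E'
from h import *
F={c:imaging.grab_frame(c) for c in ("top","side")}
JP=[box(-.06,.06,-.08,.105,0,.012),box(-.008,.008,-.06,.065,.045,.055),box(0,.05,-.066,-.054,.044,.056),box(-.012,.012,.055,.075,0,.062),box(-.04,.04,-.035,.035,.012,.02),box(-.04,-.032,-.035,.035,.012,.062)]
v=[]
for c in F:
    d=models.silhouettes("jig",c)[0]; v.append((F[c],d["pixels"])); 
    r=fitparts(v[-1:],JP,[.5,.28,.13]); print("jig",c,np.round(r.x,4),r.fun)
r=fitparts(v,JP,[.5,.28,.13]); print("jig both",np.round(r.x,4),r.fun)
# bench
BP=[box(-.115,0,-.17,.17,.024,.024)]
bv=[]
for c in F:
    h=cv2.cvtColor(F[c]["pixels"],cv2.COLOR_RGB2HSV); m=((h[...,2]>200)&(h[...,1]<25)).astype(np.uint8)
    n,l,s,ce=cv2.connectedComponentsWithStats(cv2.morphologyEx(m,cv2.MORPH_CLOSE,np.ones((3,3))))
    pc=proj(F[c],[[.6,-.08,.024]])[0]; 
    roi=[i for i in range(1,n) if abs(ce[i]-pc).max()<70 and s[i,4]>60]
    M=np.isin(l,roi).astype(np.uint8); M=cv2.morphologyEx(M,cv2.MORPH_CLOSE,np.ones((9,9)))
    print(c,s[roi].tolist()); bv.append((F[c],M>0))
    r=fitparts(bv[-1:],BP,[.66,-.08,.0]); print("bench",c,np.round(r.x,4),r.fun)
    o=F[c]["pixels"][:,:,::-1].copy(); 
    for P,p in ((BP,r.x),):
        q=np.round(proj(F[c],pl(P[0],*p,0))*8).astype(int)
    x,y,w,hh=cv2.boundingRect(M); pm=np.round(proj(F[c],pl(BP[0][[0,2,6,4]],*r.x,0))*4).astype(np.int32)
    o=cv2.resize(o,None,fx=4,fy=4,interpolation=cv2.INTER_CUBIC); cv2.polylines(o,[pm],True,(0,0,255),1)
    cv2.imwrite(f"pics/bench_{c}.png",o[(y-20)*4:(y+hh+10)*4,(x-15)*4:(x+w+15)*4])
r=fitparts(bv,BP,[.66,-.08,.0]); print("bench both",np.round(r.x,4),r.fun)
for k in range(4): print(k,np.round(proj(F["top"],pl(np.array([[-.009,.123-.082*k,.008+.024]]),*r.x,0)),1),np.round(proj(F["side"],pl(np.array([[-.009,.123-.082*k,.008+.024]]),*r.x,0)),1))
E
```

```text
jig top [0.5067 0.2921 0.1729] 0.2832693079525257
jig side [0.5058 0.2962 0.1179] 0.34235493434985176
jig both [0.5061 0.2948 0.1633] 0.6298422940578167
top [[262, 178, 106, 39, 3330]]
bench top [ 0.6522 -0.0758  0.0358] 0.03014033776207148
side [[264, 195, 89, 88, 2750]]
bench side [ 0.6535 -0.0754  0.0337] 0.04197282136367231
bench both [ 0.6528 -0.0763  0.0316] 0.07606248606119304
0 [[275.7 183.7]] [[297.6 202.7]]
1 [[301. 183.]] [[311.4 219.3]]
2 [[326.3 182.4]] [[325.9 236.8]]
3 [[351.5 181.8]] [[341.2 255.1]]
```

View pics/bench_top.png

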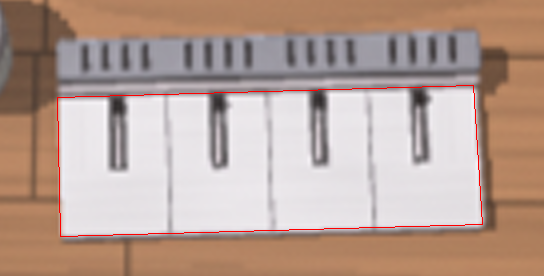

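```bash
python3 - <<'E'
from h import *
from scipy.optimize import least_squares
F=imaging.grab_frame("top"); G=imaging.grab_frame("side")
uv=np.array([(62,230),(288,197),(305,338),(77,374)])/4-.375+[150,155]
C=np.array([[.06,.105,.012],[.06,-.08,.012],[-.06,-.08,.012],[-.06,.105,.012]])
f=lambda p:(proj(F,pl(C,*p,0))-uv).ravel()
r=least_squares(f,[.5,.28,.13]); print(np.round(r.x,4),np.round(r.fun,1))
p=r.x
print("bar",pl(np.array([[.043,-.06,.05]]),*p,0), "bar px top/side", [ (np.round((proj(c,pl(np.array([[.0,-.06,.05],[.05,-.06,.05]]),*p,0))-o+.375)*4)) for c,o in((F,[150,155]),(G,[180,130]))])
print("side plate px",np.round((proj(G,pl(C,*p,0))-[180,130]+.375)*4))
E
```

```text
[0.5058 0.2921 0.1556] [-0.3 -0.3 -0.1 -0.5  0.4  0.6 -0.   0.2]
bar [[0.55760366 0.23947554 0.05      ]] bar px top/side [array([[267., 263.],
       [259., 202.]]), array([[234., 189.],
       [281., 162.]])]
side plate px [[183.  83.]
 [306. 200.]
 [194. 265.]
 [ 74. 142.]]
```

Request:
play_rows --pt "0 0 0" --pt "0 0 0" --pt "0 0 0" --pt "0.69 1 0" --pt "0.69 1 0" --pt "0.69 1 0" --pt "0.69 1 0" --pt "0.69 1 0" --twist '[-0.88,-0.89,-0.89,0,0,0,0,0]' --fingers 0.6 --newtons 15

```text
t: 2.8
eef_pos: [0.2684, 0.5434, 0.2459]
ee_rot: [-3.141, -0.0, 0.155]
force: [-0.4, -0.3, -0.3]
width: 0.0528
gripper_force: 0.0
```

Request:
play_rows --pt "0.69 1 0" --pt "0.69 1 0" --pt "0.69 1 0" --pt "0.69 1 0" --pt "0.69 1 0" --pt "0.69 1 0" --pt "0.69 1 0" --pt "0.69 1 0" --twist '[0,0,0,0,0,0,0,0]'

```text
t: 3.8
eef_pos: [0.4354, 0.3671, 0.2459]
ee_rot: [-3.141, -0.0, 0.155]
force: [0.4, 0.5, -0.5]
width: 0.0525
gripper_force: 0.0
```

Request:
play_rows --pt "0.69 1 0" --pt "0.69 1 0" --pt "0.69 1 0" --pt "0.69 1 0" --pt "0.69 0.9 0" --pt "0.62 0.9 0" --pt "0 0 0" --pt "0 0 0" --twist '[0,0,0,0,0,0,0,0]'

```text
t: 4.8
eef_pos: [0.5573, 0.2408, 0.2456]
ee_rot: [-3.141, -0.0, 0.155]
force: [0.2, -0.2, -0.1]
width: 0.0529
gripper_force: 0.0
```

Request:
play_rows --pt "0 0 1" --pt "0 0 1" --pt "0 0 1" --pt "0 0 1" --pt "0 0 1" --pt "0 0 1" --pt "0 0 0.9" --pt "0 0 0.9" --twist '[0,0,0,0,0,0,0,0]'

```text
t: 5.8
eef_pos: [0.557, 0.2422, 0.0502]
ee_rot: [-3.141, -0.0, 0.157]
force: [0.4, 0.3, 0.1]
width: 0.0528
gripper_force: 0.0
```

Request:
play_rows --pt "0 0 0" --pt "0 0 0" --pt "0 0 0" --pt "0 0 0" --pt "0 0 0" --pt "0 0 0" --twist '[0,0,0,0,0,0]' --fingers 0 --newtons 10

```text
t: 6.55
eef_pos: [0.5579, 0.2403, 0.0512]
ee_rot: [3.14, -0.0, 0.156]
force: [2.4, -6.5, 1.6]
width: 0.0115
gripper_force: 10.0
```

Request:
play_rows --pt "0 -0.1 -0.995" --pt "0 -0.295 -0.95" --pt "0 -0.48 -0.88" --pt "0 -0.64 -0.76" --pt "0 -0.785 -0.62" --pt "0 -0.89 -0.455" --pt "0 0 0" --twist '[0,0,0,0,0,0,0]'

```text
t: 7.42
eef_pos: [0.5454, 0.3208, 0.1699]
ee_rot: [3.141, -0.002, 0.158]
force: [-2.9, -5.5, 12.1]
width: 0.0116
gripper_force: 10.0
```

Request:
play_rows --pt "0 -0.96 -0.265" --pt "0 -0.995 -0.07" --pt "0 -0.99 0.13" --pt "0 0 0" --pt "0 0 0" --twist '[0,0,0,0,0]'

```text
t: 8.05
eef_pos: [0.5334, 0.3955, 0.1722]
ee_rot: [-3.14, -0.001, 0.158]
force: [-1.6, 1.7, 5.6]
width: 0.0117
gripper_force: 10.0
```

Request:
play_rows --pt "0 0 0" --pt "0 0 0" --pt "0 0 0" --pt "0 0 -0.6" --pt "0 0 -1" --pt "0 0 -1" --pt "0 0 -1" --pt "0 0 0" --twist '[0,0,0,0,0,0,0,0]' --fingers 0.5

```text
t: 9.05
eef_pos: [0.5346, 0.3939, 0.266]
ee_rot: [-3.138, -0.005, 0.156]
force: [0.1, 0.9, 0.3]
width: 0.0438
gripper_force: 0.0
```

Request:
play_rows --pt "0 1 0" --pt "0 1 0" --pt "0 1 0" --pt "0 1 0" --pt "0 1 0" --pt "0 1 0" --pt "0 1 0" --pt "0 1 0" --twist '[0,0,0,0,0,0,0,0]'

```text
t: 10.05
eef_pos: [0.5649, 0.1939, 0.2622]
ee_rot: [3.142, -0.0, 0.156]
force: [0.2, 0.1, -0.0]
width: 0.0437
gripper_force: 0.0
```

Request:
play_rows --pt "0 0 0" --pt "0 0 0" --pt "0 0 0" --pt "0 0 0" --pt "0 0 0" --pt "0 0 0" --pt "0 0 0" --pt "0 0 0" --twist '[0.95,0.95,0.95,0.95,0.95,0.95,0.95,0.95]'

```text
t: 11.05
eef_pos: [0.5649, 0.1947, 0.2621]
ee_rot: [3.142, -0.0, -0.989]
force: [0.8, 0.1, -1.1]
width: 0.0436
gripper_force: 0.0
```

Request:
play_rows --pt "0 0 0" --pt "0 0 0" --pt "0 0 0" --pt "0 0 0" --twist '[0.95,0.95,0.97,0]'

```text
t: 11.55
eef_pos: [0.5648, 0.1949, 0.2621]
ee_rot: [3.142, 0.0, -1.414]
force: [-0.1, 0.3, -0.7]
width: 0.0435
gripper_force: 0.0
```

```bash
cat > plan.py <<'E'
# plan.py x y z psi : remaining twist units, then travel units in tool axes at target yaw
import sys; from h import *
x,y,z,ps=map(float,sys.argv[1:5]); s=arm.get_state(); yw=s["ee_rot"][2]; d=np.array([x,y,z])-s["eef_pos"]
print("t",round(s["t"],1),"pos",np.round(s["eef_pos"],4),"yaw",round(yw,3),"twist",round(-(ps-yw)/.15,2),"travel",np.round(np.array([d[0]*np.cos(ps)+d[1]*np.sin(ps),d[0]*np.sin(ps)-d[1]*np.cos(ps),-d[2]])/.025,2))
E
cat > bk.py <<'E'
# bk.py x y z [th]: refit of the bracket nearest (x,y) with underside at z
import sys; from h import *
a=list(map(float,sys.argv[1:])); v=[]
for c in ("top","side"):
    F=imaging.grab_frame(c); cv2.imwrite(f"pics/last_{c}.png",F["pixels"][:,:,::-1])
    L=[(np.linalg.norm(back(F,d["extent"][:2],a[2]+.015)[0][:2]-a[:2]),d["confidence"],d) for d in models.silhouettes("bracket0",c)]
    L=[l for l in L if l[0]<.06]
    if L:
        L.sort(key=lambda l:l[0]); m=L[0]; v.append((F,m[2]["pixels"])); print(c,round(m[0],3),round(m[1],2))
        r=fit(v[-1:],a[:2]+a[3:4],a[2]); print(c,np.round(r.x,4),round(r.fun,3))
if len(v)>1: r=fit(v,a[:2]+a[3:4],a[2]); print("both",np.round(r.x,4),round(r.fun,3))
E
python3 plan.py .4714 .2786 .2 -1.415; python3 bk.py .506 .292 .012 .15
python3 - <<'E'
import cv2
a=cv2.imread("pics/last_side.png")[110:230,150:310]; b=cv2.imread("pics/last_top.png")[170:290,140:300]
import numpy as np; cv2.imwrite("pics/v1.png",cv2.resize(np.hstack([a,b]),None,fx=2.5,fy=2.5,interpolation=cv2.INTER_CUBIC))
E
```

```text
t 11.6 pos [0.5648 0.1949 0.2621] yaw -1.414 twist 0.01 travel [-3.89  3.17  2.49]
top 0.005 0.78
top [0.5054 0.294  0.2063] 0.084
side 0.019 0.91
side [0.5061 0.2934 0.1624] 0.207
both [0.5051 0.2947 0.2005] 0.3
```

View pics/v1.png

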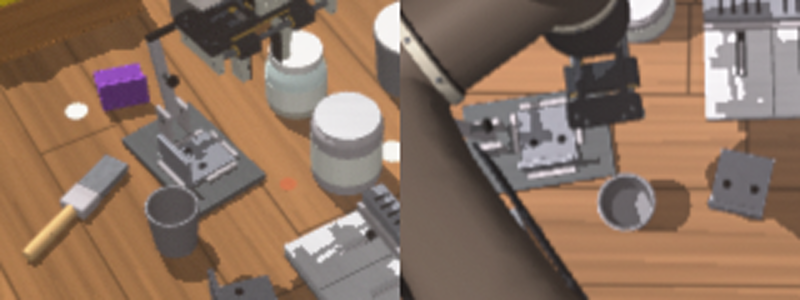

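Request:
play_rows --pt "-0.98 0.79 0" --pt "-0.98 0.79 0" --pt "-0.97 0.79 0" --pt "-0.97 0.79 0" --pt "0 0 1" --pt "0 0 1" --pt "0 0 1" --pt "0 0 1" --twist '[0,0,0,0,0,0,0,0]'

```text
t: 12.75
eef_pos: [0.4715, 0.2796, 0.1616]
ee_rot: [-3.141, 0.0, -1.412]
force: [-0.0, -0.2, -1.3]
width: 0.0438
gripper_force: 0.0
```

Request:
play_rows --pt "0 0 1" --pt "0 0 1" --pt "0 0 1" --pt "0 0 0.9" --pt "0 0 0.75" --pt "0 0 0" --twist '[0,0,0,0,0,0]'

```text
t: 13.5
eef_pos: [0.4709, 0.2788, 0.0447]
ee_rot: [3.139, -0.002, -1.413]
force: [0.2, -0.5, -1.1]
width: 0.0438
gripper_force: 0.0
```

Request:
play_rows --pt "0 0 0" --pt "0 0 0" --pt "0 0 0" --pt "0 0 0" --pt "0 0 0" --pt "0 0 0" --twist '[0,0,0,0,0,0]' --fingers 0 --newtons 40

```text
t: 14.25
eef_pos: [0.4715, 0.2797, 0.0463]
ee_rot: [-3.141, 0.0, -1.414]
force: [-3.2, 0.1, 5.6]
width: 0.0079
gripper_force: 40.0
```

Request:
play_rows --pt "0 0 -0.3" --pt "0 0 -0.6" --pt "0 0 -1" --pt "0 0 -1" --pt "0 0 -1" --pt "0 0 -1" --pt "0 0 0" --pt "0 0 0" --twist '[0,0,0,0,0,0.83,0,0]' --newtons 50

```text
t: 15.25
eef_pos: [0.4709, 0.2791, 0.1677]
ee_rot: [3.141, -0.0, -1.537]
force: [0.3, -0.6, -4.1]
width: 0.0076
gripper_force: 50.0
```

```bash
python3 plan.py .566 .036 .17 -1.539
```

```text
t 15.2 pos [0.4709 0.2791 0.1677] yaw -1.537 twist 0.02 travel [ 9.84 -3.49 -0.09]
```

Request:
play_rows --pt "0.98 -0.35 0" --pt "0.98 -0.35 0" --pt "0.98 -0.35 0" --pt "0.98 -0.35 0" --pt "0.98 -0.35 0" --pt "0.98 -0.35 0" --pt "0.98 -0.35 0" --pt "0.98 -0.35 0" --twist '[0,0,0,0,0,0,0,0]'

```text
t: 16.25
eef_pos: [0.5471, 0.0847, 0.1668]
ee_rot: [3.139, -0.001, -1.537]
force: [1.4, 0.5, -4.4]
width: 0.0078
gripper_force: 50.0
```

Request:
play_rows --pt "1 -0.35 0" --pt "1 -0.35 0" --pt "0 0 1" --pt "0 0 1" --pt "0 0 0.5" --pt "0 0 0" --pt "0 0 0" --twist '[0,0,0,0,0,0,0]'

```text
t: 17.12
eef_pos: [0.5673, 0.0367, 0.1065]
ee_rot: [-3.141, 0.0, -1.538]
force: [1.3, -0.3, -2.7]
width: 0.008
gripper_force: 50.0
```

```bash
python3 plan.py .566 .036 .059 -1.539; python3 bk.py .605 .045 .07 .03
```

```text
t 17.1 pos [0.5673 0.0367 0.1065] yaw -1.538 twist 0.01 travel [0.03 0.05 1.9 ]
side 0.029 0.71
side [ 0.6084  0.0338 -0.4721] 0.453
```

Request:
play_rows --pt "0 0 0.6" --pt "0 0 0.6" --pt "0 0 0.4" --pt "0 0 0.2" --pt "0 0 0" --pt "0 0 0" --twist '[0,0,0,0,0,0]'

```text
t: 18.08
eef_pos: [0.5671, 0.0366, 0.0612]
ee_rot: [-3.141, 0.0, -1.539]
force: [-0.2, 0.2, -4.3]
width: 0.0076
gripper_force: 50.0
```

Request:
play_rows --pt "0 -0.1 0" --pt "0 -0.1 0" --pt "0 0 0" --twist '[0,0,0]'

```text
t: 18.45
eef_pos: [0.5722, 0.0367, 0.0611]
ee_rot: [-3.141, 0.0, -1.539]
force: [0.2, -0.3, -3.7]
width: 0.0074
gripper_force: 50.0
```

Request:
play_rows --pt "0 0 0.04" --pt "0 -0.06 0" --pt "0 -0.06 0" --pt "0 0 0" --twist '[0,0,0,0]'

```text
t: 18.95
eef_pos: [0.5736, 0.0364, 0.0595]
ee_rot: [3.139, -0.0, -1.539]
force: [-4.7, 0.5, -1.7]
width: 0.0078
gripper_force: 50.0
```

Request:
play_rows --pt "0 -0.06 0" --pt "0 0 0" --twist '[0,0]'

```text
t: 19.2
eef_pos: [0.5736, 0.0362, 0.0592]
ee_rot: [3.137, -0.001, -1.539]
force: [-8.9, 1.3, 0.1]
width: 0.0076
gripper_force: 50.0
```

Request:
play_rows --pt "0 0 0.04" --pt "0 0 0.04" --pt "0 0 0" --twist '[0,0,0]'

```text
t: 19.58
eef_pos: [0.5736, 0.0361, 0.0584]
ee_rot: [3.137, -0.001, -1.539]
force: [-15.1, 1.2, 11.5]
width: 0.0073
gripper_force: 50.0
```

Request:
play_rows --pt "0 0 0" --pt "0 0 0" --pt "0 0 0" --pt "0 0 -0.3" --pt "0 0 -1" --pt "0 0 -1" --pt "0 0 -1" --pt "0 0 -1" --twist '[0,0,0,0,0,0,0,0]' --fingers 0.45

```text
t: 20.58
eef_pos: [0.5765, 0.0368, 0.1669]
ee_rot: [-3.141, 0.0, -1.539]
force: [0.1, 0.0, -0.4]
width: 0.0398
gripper_force: 0.0
```

Request:
play_rows --pt "0 1 0" --pt "0 1 0" --pt "0 1 0" --pt "0 1 0" --pt "0 1 0" --twist '[0,0,0,0,0]'

```text
t: 21.2
eef_pos: [0.4509, 0.0328, 0.166]
ee_rot: [-3.141, 0.0, -1.539]
force: [-0.8, -0.3, 0.7]
width: 0.0392
gripper_force: 0.0
```

```bash
python3 bk.py .609 .045 .024 .03; python3 look.py
python3 - <<'E'
import cv2
import numpy as np
a=cv2.imread("pics/last_side.png")[160:280,240:400]; b=cv2.imread("pics/last_top.png")[150:270,230:390]
cv2.imwrite("pics/v2.png",cv2.resize(np.hstack([a,b]),None,fx=2.5,fy=2.5,interpolation=cv2.INTER_CUBIC))
E
```

```text
side 0.018 0.83
side [0.6112 0.0448 0.0408] 0.055
top 0.96 [333.0, 246.0, 30.0, 23.0] [0.439, -0.137, 0.015]
top 0.91 [138.0, 233.0, 25.0, 24.0] [0.48, 0.487, 0.015]
top 0.88 [372.0, 249.0, 22.0, 26.0] [0.432, -0.264, 0.015]
top 0.47 [312.0, 193.0, 107.0, 53.0] [0.613, -0.073, 0.015]
side 0.92 [295.0, 304.0, 35.0, 32.0] [0.443, -0.264, 0.015]
side 0.8 [274.0, 273.0, 30.0, 24.0] [0.443, -0.142, 0.015]
side 0.72 [200.0, 145.0, 20.0, 24.0] [0.478, 0.476, 0.015]
side 0.66 [247.0, 230.0, 30.0, 25.0] [0.446, 0.044, 0.015]
side 0.62 [293.0, 208.0, 30.0, 26.0] [0.624, 0.047, 0.015]
fit 2 [0.4413, -0.1323, 0.1882] 0.204
fit 2 [0.4768, 0.4923, 1.3424] 0.162
fit 2 [0.4391, -0.263, 6.1221] 0.178
fit 1 [0.6335, -0.1205, 2.9427] 0.852
```

View pics/v2.png

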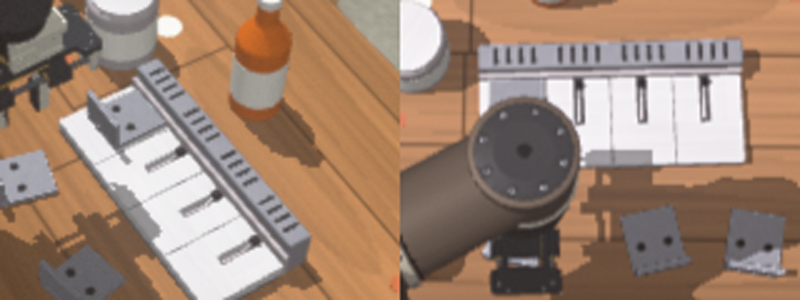

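Request:
play_rows --pt "0 0 0" --pt "0 0 0" --pt "-0.23 0.78 0" --pt "-0.23 0.78 0" --pt "0 0 1" --pt "0 0 1" --pt "0 0 1" --pt "0 0 0" --twist '[0.82,0.81,0,0,0,0,0,0]'

```text
t: 22.6
eef_pos: [0.4149, 0.0516, 0.089]
ee_rot: [3.139, -0.003, -1.784]
force: [0.8, -0.6, 0.6]
width: 0.0395
gripper_force: 0.0
```

Request:
play_rows --pt "0 0 1" --pt "0 0 0.8" --pt "0 0 0.4" --pt "0 0 0" --twist '[0,0,0,0]'

```text
t: 23.1
eef_pos: [0.4159, 0.0523, 0.0355]
ee_rot: [3.141, -0.001, -1.783]
force: [1.0, 0.7, 0.3]
width: 0.0393
gripper_force: 0.0
```

```bash
python3 plan.py .4153 .0523 .034 -1.783;  python3 bk.py .45 .045 0 -.2
```

```text
t 23.1 pos [0.4159 0.0523 0.0355] yaw -1.783 twist -0.0 travel [0.   0.02 0.06]
side 0.011 0.84
side [ 0.4505  0.0427 -0.2215] 0.207
```

Request:
play_rows --pt "0 0 0" --pt "0 0 0" --pt "0 0 0" --pt "0 0 0" --pt "0 0 0" --pt "0 0 -0.3" --pt "0 0 -0.8" --pt "0 0 -1" --twist '[0,0,0,0,0,0,0,0]' --fingers 0 --newtons 50

```text
t: 24.3
eef_pos: [0.4145, 0.0516, 0.088]
ee_rot: [3.139, -0.002, -1.784]
force: [0.8, 0.1, -5.4]
width: 0.0077
gripper_force: 50.0
```

Request:
play_rows --pt "0 0 -1" --pt "0 0 -1" --pt "0 0 -1" --pt "0 0 0" --pt "0 0 0" --twist '[0,0,0,-0.82,-0.81]'

```text
t: 24.92
eef_pos: [0.4148, 0.0519, 0.163]
ee_rot: [3.141, 0.0, -1.535]
force: [-0.0, 0.1, -7.0]
width: 0.008
gripper_force: 50.0
```

Request:
play_rows --pt "0.63 -0.99 0" --pt "0.63 -0.99 0" --pt "0.63 -0.99 0" --pt "0.63 -0.99 0" --pt "0.64 -0.99 0" --pt "0.64 -0.99 0" --pt "0 0 0" --pt "0 0 0" --twist '[0,0,0,0,0,0,0,0]'

```text
t: 25.92
eef_pos: [0.5658, -0.0381, 0.1621]
ee_rot: [3.139, 0.0, -1.54]
force: [-1.0, -0.7, -4.9]
width: 0.0076
gripper_force: 50.0
```

```bash
python3 plan.py .569 -.0378 .0615 -1.539; python3 bk.py .605 -.036 .13 .03
```

```text
t 25.9 pos [ 0.5658 -0.0381  0.1621] yaw -1.54 twist -0.0 travel [-0.01 -0.13  4.02]
side 0.018 0.89
side [ 0.602  -0.0392  0.0507] 0.413
```

Request:
play_rows --pt "0 -0.05 1" --pt "0 -0.05 1" --pt "0 0 0.9" --pt "0 0 0.6" --pt "0 0 0.4" --pt "0 0 0.1" --pt "0 0 0" --pt "0 0 0" --twist '[0,0,0,0,0,0,0,0]'

```text
t: 27.12
eef_pos: [0.5701, -0.0378, 0.0636]
ee_rot: [-3.14, 0.0, -1.539]
force: [-0.2, -0.1, -5.5]
width: 0.0076
gripper_force: 50.0
```

Request:
play_rows --pt "0 -0.1 0" --pt "0 -0.1 0" --pt "0 -0.06 0" --pt "0 0 0" --twist '[0,0,0,0]'

```text
t: 27.62
eef_pos: [0.5759, -0.0378, 0.0628]
ee_rot: [3.141, -0.0, -1.539]
force: [-2.0, -0.6, -5.3]
width: 0.0077
gripper_force: 50.0
```

Request:
play_rows --pt "0 0 0.06" --pt "0 -0.08 0.06" --pt "0 -0.04 0" --pt "0 0 0" --twist '[0,0,0,0]'

```text
t: 28.12
eef_pos: [0.5761, -0.0379, 0.0597]
ee_rot: [3.136, -0.0, -1.539]
force: [-12.0, 1.7, 5.6]
width: 0.0079
gripper_force: 50.0
```

Request:
play_rows --pt "0 0 0.04" --pt "0 0 0.04" --pt "0 0 0" --twist '[0,0,0]'

```text
t: 28.5
eef_pos: [0.576, -0.0379, 0.0595]
ee_rot: [3.137, -0.001, -1.539]
force: [-20.1, 3.5, 21.8]
width: 0.008
gripper_force: 50.0
```

Request:
play_rows --pt "0 0 0" --pt "0 0 0" --pt "0 0 0" --pt "0 0 -0.3" --pt "0 0 -1" --pt "0 0 -1" --pt "0 0 -1" --pt "0 0 -1" --twist '[0,0,0,0,0,0,0,0]' --fingers 0.45

```text
t: 29.5
eef_pos: [0.5794, -0.0376, 0.1668]
ee_rot: [-3.141, 0.0, -1.539]
force: [0.0, -0.0, -0.2]
width: 0.0393
gripper_force: 0.0
```

```bash
python3 bk.py .612 -.036 .024 .03;echo; python3 bk.py .4415 -.1325 0 .22; echo; python3 bk.py .4391 -.263 0 -.16
```

```text
side 0.013 0.84
side [ 0.6126 -0.0376  0.0459] 0.05

side 0.008 0.88
side [ 0.444  -0.1339  0.2206] 0.082

top 0.005 0.84
top [ 0.4392 -0.2623 -0.1608] 0.059
side 0.008 0.76
side [ 0.4408 -0.2622 -0.156 ] 0.09
both [ 0.4394 -0.2622 -0.155 ] 0.159
```

Request:
play_rows --pt "0 0 0" --pt "0.33 0.95 0" --pt "0.33 0.95 0" --pt "0.33 0.95 0" --pt "0.33 0.95 0" --pt "0.33 0.95 0" --pt "0.33 0.95 0" --pt "0.33 0.95 0" --twist '[-0.98,0,0,0,0,0,0,0]'

```text
t: 31.1
eef_pos: [0.4247, -0.1246, 0.1654]
ee_rot: [3.142, -0.0, -1.392]
force: [0.2, -0.3, 0.1]
width: 0.0397
gripper_force: 0.0
```

Request:
play_rows --pt "0 0 0" --pt "0.32 0.95 0" --pt "0 0 1" --pt "0 0 1" --pt "0 0 0" --twist '[-0.27,0,0,0,0]'

```text
t: 31.72
eef_pos: [0.4021, -0.1376, 0.1143]
ee_rot: [3.138, 0.001, -1.352]
force: [-0.8, -0.4, 1.1]
width: 0.0395
gripper_force: 0.0
```

```bash
python3 bk.py .4415 -.1325 0 .22; python3 plan.py .4079 -.1409 .0345 -1.351
```

```text
side 0.013 0.85
side [ 0.4414 -0.1338  0.2336] 0.117
t 31.9 pos [ 0.4048 -0.1371  0.1164] yaw -1.351 twist -0.0 travel [ 0.17 -0.09  3.28]
```

Request:
play_rows --pt "0.17 -0.09 0.5" --pt "0 0 1" --pt "0 0 1" --pt "0 0 0.5" --pt "0 0 0.2" --pt "0 0 0" --twist '[0,0,0,0,0,0]'

```text
t: 32.67
eef_pos: [0.4077, -0.1406, 0.0355]
ee_rot: [3.142, -0.0, -1.351]
force: [0.5, 0.2, -0.2]
width: 0.0393
gripper_force: 0.0
```

Request:
play_rows --pt "0 0 0" --pt "0 0 0" --pt "0 0 0" --pt "0 0 0" --pt "0 0 0" --pt "0 0 0" --twist '[0,0,0,0,0,0]' --fingers 0 --newtons 50

```text
t: 33.42
eef_pos: [0.4072, -0.1406, 0.0356]
ee_rot: [3.141, 0.0, -1.351]
force: [-2.2, 0.9, 6.5]
width: 0.0076
gripper_force: 50.0
```

```bash
python3 plan.py .57 -.1205 .18 -1.539; python3 bk.py .4415 -.1325 0 .22
```

```text
t 33.4 pos [ 0.4072 -0.1406  0.0356] yaw -1.351 twist 1.25 travel [-0.6  -6.54 -5.78]
side 0.027 0.74
side [ 0.4493 -0.1516  0.9627] 0.501
```

Request:
play_rows --pt "0 0 -0.3" --pt "0 0 -0.7" --pt "0 0 -1" --pt "0 0 -1" --pt "0 0 -1" --pt "0 0 -1" --pt "0 0 0" --pt "0 0 0" --twist '[0,0,0,0,0,0,0.63,0.62]'

```text
t: 34.62
eef_pos: [0.4066, -0.1405, 0.1604]
ee_rot: [3.141, 0.001, -1.542]
force: [-0.1, -0.3, -6.0]
width: 0.0078
gripper_force: 50.0
```

Request:
play_rows --pt "-0.1 -0.93 0" --pt "-0.1 -0.93 0" --pt "-0.1 -0.93 0" --pt "-0.1 -0.93 0" --pt "-0.1 -0.93 0" --pt "-0.1 -0.93 0" --pt "-0.04 -0.93 0" --pt "0 0 0" --twist '[0,0,0,0,0,0,0,0]'

```text
t: 35.62
eef_pos: [0.5702, -0.1192, 0.1594]
ee_rot: [3.14, 0.0, -1.539]
force: [-0.5, -0.3, -6.5]
width: 0.0077
gripper_force: 50.0
```

```bash
python3 plan.py .57 -.1197 .063 -1.539; python3 bk.py .608 -.12 .125 .03;
```

```text
t 35.6 pos [ 0.5702 -0.1192  0.1594] yaw -1.539 twist 0.0 travel [0.02 0.01 3.86]
side 0.018 0.67
side [ 0.6024 -0.125   0.25  ] 0.425
```

Request:
play_rows --pt "0 0 1" --pt "0 0 1" --pt "0 0 0.9" --pt "0 0 0.6" --pt "0 0 0.35" --pt "0 0 0" --pt "0 0 0" --twist '[0,0,0,0,0,0,0]'

```text
t: 36.7
eef_pos: [0.5702, -0.1194, 0.065]
ee_rot: [-3.14, -0.0, -1.539]
force: [-0.1, -0.4, -7.0]
width: 0.0077
gripper_force: 50.0
```

Request:
play_rows --pt "0 -0.1 0" --pt "0 -0.1 0" --pt "0 -0.1 0" --pt "0 0 0" --twist '[0,0,0,0]'

```text
t: 37.2
eef_pos: [0.5775, -0.1192, 0.0642]
ee_rot: [-3.141, -0.0, -1.539]
force: [-1.1, 0.2, -5.6]
width: 0.008
gripper_force: 50.0
```

Request:
play_rows --pt "0 0 0.06" --pt "0 -0.08 0.05" --pt "0 0 0" --twist '[0,0,0]'

```text
t: 37.58
eef_pos: [0.5786, -0.1192, 0.0611]
ee_rot: [3.14, -0.0, -1.539]
force: [-1.3, 0.7, -5.6]
width: 0.0079
gripper_force: 50.0
```

Request:
play_rows --pt "0 -0.06 0.04" --pt "0 -0.06 0" --pt "0 0 0" --twist '[0,0,0]'

```text
t: 37.95
eef_pos: [0.5788, -0.1193, 0.06]
ee_rot: [3.135, 0.0, -1.54]
force: [-11.2, 0.9, 2.0]
width: 0.0077
gripper_force: 50.0
```

Request:
play_rows --pt "0 -0.02 0.04" --pt "0 0 0.04" --pt "0 0 0" --twist '[0,0,0]'

```text
t: 38.33
eef_pos: [0.5786, -0.1193, 0.0597]
ee_rot: [3.135, -0.0, -1.539]
force: [-20.0, 3.6, 18.8]
width: 0.0077
gripper_force: 50.0
```

Release, rise, look.

Request:
play_rows --pt "0 0 0" --pt "0 0 0" --pt "0 0 0" --pt "0 0 -0.3" --pt "0 0 -1" --pt "0 0 -1" --pt "0 0 -1" --pt "0 0 -1" --twist '[0,0,0,0,0,0,0,0]' --fingers 0.45

```text
t: 39.33
eef_pos: [0.583, -0.119, 0.1674]
ee_rot: [-3.141, -0.0, -1.539]
force: [0.2, -0.6, -0.8]
width: 0.0394
gripper_force: 0.0
```

```bash
python3 bk.py .612 -.12 .024 .03;echo; python3 bk.py .4391 -.263 0 -.16; python3 plan.py .4038 -.2566 .1668 -1.73
```

```text
side 0.006 0.76
side [ 0.6156 -0.1182  0.0544] 0.053

top 0.004 0.65
top [ 0.439  -0.2639 -0.1397] 0.059
side 0.005 0.77
side [ 0.4415 -0.2637 -0.1579] 0.041
both [ 0.4408 -0.2636 -0.1534] 0.123
t 39.7 pos [ 0.5822 -0.1191  0.1651] yaw -1.539 twist 1.27 travel [ 6.56  6.17 -0.07]
```

Request:
play_rows --pt "0 0 0" --pt "0 0 0" --pt "0.94 0.88 0" --pt "0.94 0.88 0" --pt "0.94 0.88 0" --pt "0.94 0.88 0" --pt "0.94 0.88 0" --pt "0.94 0.88 0" --twist '[0.63,0.62,0,0,0,0,0,0]'

```text
t: 40.72
eef_pos: [0.4293, -0.2384, 0.1654]
ee_rot: [3.141, -0.0, -1.726]
force: [-0.1, -0.2, -0.5]
width: 0.0391
gripper_force: 0.0
```

Request:
play_rows --pt "0.94 0.87 0" --pt "0 0 1" --pt "0 0 1" --pt "0 0 0" --pt "0 0 0" --twist '[0,0,0,0,0]'

```text
t: 41.35
eef_pos: [0.4057, -0.2579, 0.1164]
ee_rot: [3.142, -0.0, -1.726]
force: [0.4, -0.2, 0.2]
width: 0.0395
gripper_force: 0.0
```

```bash
python3 bk.py .4405 -.2635 0 -.155; python3 plan.py .4049 -.2579 .0355 -1.726
```

```text
side 0.007 0.75
side [ 0.4406 -0.2625 -0.1623] 0.095
t 41.5 pos [ 0.4058 -0.2578  0.1167] yaw -1.726 twist -0.0 travel [0.01 0.04 3.25]
```

Request:
play_rows --pt "0 0 1" --pt "0 0 1" --pt "0 0 0.8" --pt "0 0 0.44" --pt "0 0 0" --pt "0 0 0" --twist '[0,0,0,0,0,0]'

```text
t: 42.3
eef_pos: [0.4058, -0.2578, 0.0357]
ee_rot: [-3.14, -0.0, -1.726]
force: [0.4, -0.1, 0.4]
width: 0.0396
gripper_force: 0.0
```

Request:
play_rows --pt "0 0 0" --pt "0 0 0" --pt "0 0 0" --pt "0 0 0" --pt "0 0 0" --pt "0 0 -0.3" --pt "0 0 -0.7" --pt "0 0 -1" --twist '[0,0,0,0,0,0,0,0]' --fingers 0 --newtons 50

```text
t: 43.3
eef_pos: [0.4041, -0.2574, 0.0848]
ee_rot: [3.139, 0.0, -1.727]
force: [0.5, 0.5, -5.3]
width: 0.0078
gripper_force: 50.0
```

Request:
play_rows --pt "0 0 -1" --pt "0 0 -1" --pt "0 0 -1" --pt "0 0 0" --pt "0 0 0" --pt "0 0 0" --twist '[0,0,0,-0.63,-0.62,0]'

```text
t: 44.05
eef_pos: [0.4046, -0.2575, 0.1598]
ee_rot: [3.141, 0.001, -1.54]
force: [-0.8, -1.0, -4.6]
width: 0.0079
gripper_force: 50.0
```

```bash
python3 plan.py .572 -.202 .1605 -1.539
```

```text
t 44.0 pos [ 0.4046 -0.2575  0.1598] yaw -1.54 twist -0.0 travel [-2.01 -6.76 -0.03]
```

Request:
play_rows --pt "-0.29 -0.97 0" --pt "-0.29 -0.97 0" --pt "-0.29 -0.97 0" --pt "-0.29 -0.97 0" --pt "-0.29 -0.97 0" --pt "-0.29 -0.97 0" --pt "-0.27 -0.94 0" --pt "0 0 0" --twist '[0,0,0,0,0,0,0,0]'

```text
t: 45.05
eef_pos: [0.575, -0.2009, 0.159]
ee_rot: [3.141, -0.0, -1.538]
force: [-0.2, 0.3, -4.6]
width: 0.0077
gripper_force: 50.0
```

Request:
play_rows --pt "0 0 1" --pt "0 0 1" --pt "0 0 0.9" --pt "0 0 0.6" --pt "0 0 0.35" --pt "0 0 0" --pt "0 0 0" --twist '[0,0,0,0,0,0,0]'

```text
t: 45.92
eef_pos: [0.5731, -0.2022, 0.0645]
ee_rot: [-3.14, -0.0, -1.539]
force: [-0.1, -0.4, -5.0]
width: 0.008
gripper_force: 50.0
```

Request:
play_rows --pt "0 -0.1 0" --pt "0 -0.1 0" --pt "0 -0.1 0.06" --pt "0 0 0.05" --pt "0 0 0" --twist '[0,0,0,0,0]'

```text
t: 46.55
eef_pos: [0.58, -0.2018, 0.0607]
ee_rot: [3.141, 0.0, -1.539]
force: [0.2, -1.0, -4.1]
width: 0.0078
gripper_force: 50.0
```

Request:
play_rows --pt "0 -0.08 0.04" --pt "0 -0.06 0" --pt "0 0 0" --twist '[0,0,0]'

```text
t: 46.92
eef_pos: [0.5814, -0.2018, 0.0595]
ee_rot: [3.137, 0.0, -1.539]
force: [-5.8, 0.8, -1.2]
width: 0.0077
gripper_force: 50.0
```

Request:
play_rows --pt "0 -0.04 0.04" --pt "0 0 0.03" --pt "0 0 0" --twist '[0,0,0]'

```text
t: 47.3
eef_pos: [0.5813, -0.2019, 0.0591]
ee_rot: [3.136, 0.0, -1.539]
force: [-15.1, 2.7, 13.7]
width: 0.0078
gripper_force: 50.0
```

Request:
play_rows --pt "0 0 0" --pt "0 0 0" --pt "0 0 0" --pt "0 0 -0.3" --pt "0 0 -1" --pt "0 0 -1" --pt "0 0 -1" --pt "0 0 -1" --twist '[0,0,0,0,0,0,0,0]' --fingers 0.45

```text
t: 48.3
eef_pos: [0.5848, -0.2017, 0.1671]
ee_rot: [-3.141, -0.0, -1.539]
force: [0.4, 0.3, 0.5]
width: 0.0398
gripper_force: 0.0
```

Request:
play_rows --pt "0.7 0.8 0" --pt "0.7 0.8 0" --pt "0.7 0.8 0" --pt "0.7 0.8 0" --pt "0.7 0.8 0" --pt "0.7 0.8 0" --pt "0.7 0.8 0" --pt "0 0 0" --twist '[0,0,0,0,0,0,0,0]' --fingers 0

```text
t: 49.3
eef_pos: [0.446, -0.3301, 0.1652]
ee_rot: [3.14, 0.0, -1.542]
force: [-0.5, 0.2, 0.4]
width: 0.0005
gripper_force: 0.0
```

```bash
for a in ".609 .045" ".6117 -.037" ".6143 -.119" ".617 -.201"; do python3 bk.py $a .024 .032; done
python3 - <<'E'
from h import *
a=cv2.imread("pics/last_side.png")[170:290,240:400]; b=cv2.imread("pics/last_top.png")[160:280,240:400]
cv2.imwrite("pics/v3.png",cv2.resize(np.hstack([a,b]),None,fx=2.5,fy=2.5,interpolation=cv2.INTER_CUBIC))
T=imaging.grab_frame("top"); S=imaging.grab_frame("side")
for c,F in(("top",T),("side",S)):
    a=F["pixels"][(190 if c=="top" else 300):(240 if c=="top" else 360)]
    a=a[:,405:465] if c=="top" else a[:,335:395]
    cv2.imwrite(f"pics/fan_{c}.png",cv2.resize(a[:,:,::-1],(400,400),interpolation=cv2.INTER_CUBIC) if 0 else cv2.resize(a[:,:,::-1],None,fx=6,fy=6,interpolation=cv2.INTER_CUBIC))
A=cv2.imread("pics/fan_top.png");B=cv2.imread("pics/fan_side.png"); A=cv2.copyMakeBorder(A,0,B.shape[0]-A.shape[0],0,0,cv2.BORDER_CONSTANT); cv2.imwrite("pics/fan.png",np.hstack([A,B]))
for n in("fan_tip",):
    for c in("top","side"): print(n,c,[(round(d["confidence"],2),np.round(d["extent"],1)) for d in models.boxes_of(n,c)])
E
```

```text
top 0.004 0.67
top [0.6068 0.0455 0.045 ] 0.056
side 0.021 0.65
side [0.61   0.0491 0.0211] 0.438
both [0.6069 0.0453 0.0475] 0.502
top 0.005 0.83
top [ 0.6106 -0.0372  0.0141] 0.031
side 0.037 0.45
side [ 0.6086 -0.0211 -0.2348] 0.817
both [ 0.6105 -0.0374  0.0075] 0.854
top 0.016 0.6
top [ 0.6128 -0.1057 -0.0674] 0.58
side 0.045 0.63
side [ 0.6144 -0.235   0.8228] 0.979
fan_tip top []
fan_tip side []
```

View pics/v3.png

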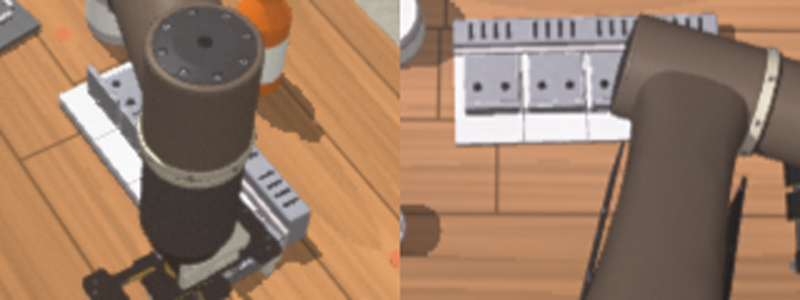

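View pics/fan.png

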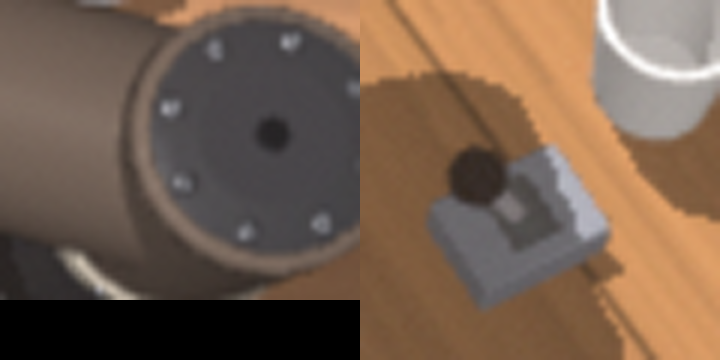

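```bash
python3 - <<'E'
from h import *
S=imaging.grab_frame("side"); T=imaging.grab_frame("top")
c=(np.array([(430,210),(550,147),(608,230),(483,275)])-[360,0])/6-.4+[335,300]
w=back(S,c,.025); print(np.round(w,3)); print([np.round((np.linalg.norm(w[i]-w[i-1]),np.arctan2(*(w[i]-w[i-1])[[1,0]])),3) for i in range(4)], w.mean(0))
b=(np.array([(477,175)])-[360,0])/6-.4+[335,300]
print("ball",back(S,b,.092),back(T,[[434,220.5]],.092), "base",back(S,(np.array([(512,208)])-[360,0])/6-.4+[335,300],.03))
print(np.round(arm.get_state()["q"],2))
E
```

```text
[[ 0.514 -0.423  0.025]
 [ 0.581 -0.425  0.025]
 [ 0.579 -0.472  0.025]
 [ 0.516 -0.461  0.025]]
[array([0.039, 1.642]), array([ 0.067, -0.026]), array([ 0.047, -1.602]), array([0.064, 2.974])] [ 0.54744123 -0.44523869  0.025     ]
ball [[ 0.51710446 -0.44238789  0.092     ]] [[ 0.51182658 -0.44317193  0.092     ]] base [[ 0.54520683 -0.44264668  0.03      ]]
[-0.28  0.23 -0.36 -0.   -0.98  0.31]
```

Request:
play_rows --pt "0.9 0 -0.4" --pt "0.9 0 -0.4" --pt "0.9 0 0" --pt "0.9 0 0" --pt "0.9 0 0" --pt "0 0 0" --pt "0 0 0" --pt "0 0 0" --twist '[0,0,0,0,0,-0.93,-0.93,-0.93]'

```text
t: 51.4
eef_pos: [0.4519, -0.4419, 0.185]
ee_rot: [3.141, 0.001, -1.116]
force: [-0.6, -0.9, 0.4]
width: 0.0005
gripper_force: 0.0
```

Request:
play_rows --pt "0 0 0" --pt "0 0 0" --pt "0 0 0" --pt "0 0 0" --pt "0 0 0" --pt "0 0 0" --pt "0 0 0" --pt "0 0 0" --twist '[-0.93,-0.93,-0.93,-0.93,-0.94,-0.94,-0.94,-0.94]'

```text
t: 52.4
eef_pos: [0.452, -0.4418, 0.1851]
ee_rot: [-3.141, 0.001, 0.006]
force: [0.2, -0.0, 0.6]
width: 0.0007
gripper_force: 0.0
```

```bash
for a in ".609 .045" ".6117 -.037" ".6143 -.119" ".617 -.201"; do python3 bk.py $a .024 .032; done
python3 plan.py .455 -.443 .089 0
python3 - <<'E'
from h import *
a=cv2.imread("pics/last_side.png")[170:290,240:400]; b=cv2.imread("pics/last_top.png")[150:270,240:400]
cv2.imwrite("pics/v4.png",cv2.resize(np.hstack([a,b]),None,fx=2.5,fy=2.5,interpolation=cv2.INTER_CUBIC))
E
```

```text
top 0.003 0.65
top [0.608  0.0445 0.046 ] 0.056
side 0.017 0.97
side [0.6097 0.0437 0.0437] 0.185
both [0.6083 0.0443 0.0412] 0.242
top 0.002 0.61
top [ 0.6104 -0.0373  0.006 ] 0.017
side 0.008 0.57
side [ 0.613  -0.0358  0.0412] 0.19
both [ 0.6105 -0.0373 -0.0014] 0.216
top 0.005 0.58
top [ 0.6113 -0.1188  0.0223] 0.052
side 0.013 0.65
side [ 0.6154 -0.1168  0.0211] 0.166
both [ 0.6134 -0.1184  0.0168] 0.244
top 0.022 0.74
top [ 0.6103 -0.2177  0.1935] 0.073
side 0.041 0.61
side [ 0.5678 -0.1841  0.9461] 0.87
both [ 0.6104 -0.2169  0.194 ] 0.955
t 53.2 pos [ 0.4522 -0.441   0.1857] yaw 0.002 twist 0.01 travel [0.11 0.08 3.87]
```

View pics/v4.png

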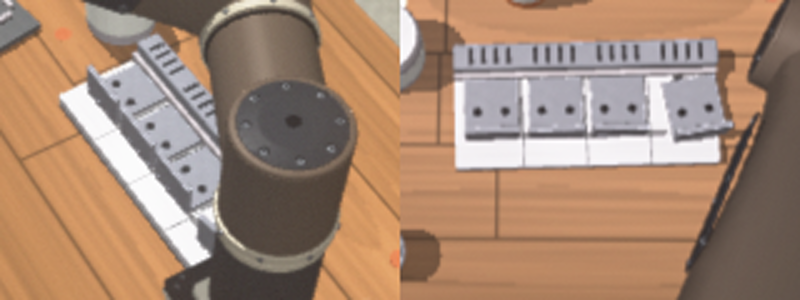

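Request:
play_rows --pt "0.55 -0.96 0" --pt "0.55 -0.96 0" --pt "0.55 -0.96 0" --pt "0.55 -0.96 0" --pt "0.55 -0.96 0" --pt "0.55 -0.96 0" --pt "0.55 -0.96 0" --pt "0.55 -0.96 0" --twist '[0,0,0,0,0,0,0,0]' --fingers 0.45

```text
t: 54.2
eef_pos: [0.5623, -0.248, 0.1858]
ee_rot: [3.142, -0.0, 0.002]
force: [1.2, -0.1, -0.2]
width: 0.0393
gripper_force: 0.0
```

Request:
play_rows --pt "0.55 -0.96 0" --pt "0 0 0" --pt "0 0 0" --pt "0 0 0" --pt "0 0 0" --pt "0 0 0" --pt "0 0 0" --pt "0 0 0" --twist '[0,0.92,0.92,0.92,0.92,0.92,0.92,0.92]'

```text
t: 55.2
eef_pos: [0.5755, -0.2248, 0.1857]
ee_rot: [-3.142, -0.0, -0.969]
force: [-0.3, -0.1, -0.4]
width: 0.0393
gripper_force: 0.0
```

Request:
play_rows --pt "0 0 0" --pt "0 0 0" --pt "0 0 0" --pt "0 0 1" --pt "0 0 1" --pt "0 0 0" --pt "0 0 0" --twist '[0.92,0.92,0.92,0,0,0,0]'

```text
t: 56.08
eef_pos: [0.5761, -0.225, 0.1366]
ee_rot: [-3.141, -0.001, -1.378]
force: [0.2, -0.6, 0.6]
width: 0.0392
gripper_force: 0.0
```

```bash
python3 bk.py .6104 -.217 .024 .19; python3 plan.py .5751 -.2239 .0595 -1.379
```

```text
top 0.022 0.75
top [ 0.6031 -0.1946 -0.4338] 0.489
side 0.01 0.58
side [ 0.6146 -0.222   0.2307] 0.148
both [ 0.6136 -0.217   0.2203] 0.729
t 56.3 pos [ 0.5761 -0.2249  0.1368] yaw -1.378 twist 0.01 travel [-0.05  0.03  3.09]
```

Request:
play_rows --pt "0 0 1" --pt "0 0 0.9" --pt "0 0 0.7" --pt "0 0 0.45" --pt "0 0 0" --pt "0 0 0" --twist '[0,0,0,0,0,0]'

```text
t: 57.02
eef_pos: [0.5761, -0.225, 0.0601]
ee_rot: [-3.141, -0.0, -1.378]
force: [-1.1, -0.6, 0.2]
width: 0.0393
gripper_force: 0.0
```

Request:
play_rows --pt "0 0 0" --pt "0 0 0" --pt "0 0 0" --pt "0 0 0" --pt "0 0 0" --pt "0 0 0" --pt "0 0 -0.4" --pt "0 0 0" --twist '[0,0,0,0,0,0,0,0]' --fingers 0 --newtons 50

```text
t: 58.02
eef_pos: [0.5753, -0.2249, 0.0698]
ee_rot: [3.141, 0.0, -1.378]
force: [-0.6, -1.3, -5.0]
width: 0.0078
gripper_force: 50.0
```

```bash
python3 bk.py .6104 -.217 .034 .19; python3 plan.py .572 -.202 .071 -1.539
```

```text
top 0.03 0.43
top [ 0.5889 -0.1933 -0.4782] 0.89
side 0.025 0.61
side [ 0.6115 -0.2355  0.6239] 0.558
both [ 0.6121 -0.2184  0.1619] 1.477
t 58.2 pos [ 0.5751 -0.2248  0.0691] yaw -1.379 twist 1.07 travel [-0.92  0.09 -0.08]
```

Request:
play_rows --pt "0 0.1 -0.6" --pt "0 0 -0.6" --pt "0 0 0" --pt "0 0 0" --pt "-0.46 0 0" --pt "-0.46 0 0" --pt "0 0 0" --pt "0 0 0" --twist '[0,0,0.54,0.53,0,0,0,0]'

```text
t: 59.22
eef_pos: [0.5725, -0.202, 0.0997]
ee_rot: [-3.141, -0.0, -1.538]
force: [1.1, -0.1, -4.0]
width: 0.008
gripper_force: 50.0
```

Request:
play_rows --pt "0 0 0.6" --pt "0 0 0.5" --pt "0 0 0.2" --pt "0 0 0" --pt "0 0 0" --twist '[0,0,0,0,0]'

```text
t: 59.85
eef_pos: [0.5726, -0.2025, 0.0671]
ee_rot: [-3.141, -0.0, -1.539]
force: [-0.1, 0.3, -4.3]
width: 0.0081
gripper_force: 50.0
```

Request:
play_rows --pt "0 -0.1 0.1" --pt "0 -0.1 0.08" --pt "0 -0.1 0" --pt "0 -0.06 0.06" --pt "0 -0.06 0" --pt "0 0 0" --twist '[0,0,0,0,0,0]'

```text
t: 60.6
eef_pos: [0.5814, -0.2021, 0.0605]
ee_rot: [3.139, 0.0, -1.539]
force: [-4.8, -0.6, -1.4]
width: 0.0076
gripper_force: 50.0
```

Request:
play_rows --pt "0 -0.03 0.04" --pt "0 0 0.03" --pt "0 0 0" --twist '[0,0,0]'

```text
t: 60.98
eef_pos: [0.5814, -0.2021, 0.0598]
ee_rot: [3.138, 0.0, -1.539]
force: [-11.2, 2.0, 8.4]
width: 0.0078
gripper_force: 50.0
```

Request:
play_rows --pt "0 0 0" --pt "0 0 0" --pt "0 0 0" --pt "0 0 -0.3" --pt "0 0 -1" --pt "0 0 -1" --pt "0 0 -1" --pt "0 0 -1" --twist '[0,0,0,0,0,0,0,0]' --fingers 0.45

```text
t: 61.98
eef_pos: [0.5838, -0.202, 0.1682]
ee_rot: [-3.141, -0.0, -1.539]
force: [1.2, -0.7, -0.1]
width: 0.0395
gripper_force: 0.0
```

Request:
play_rows --pt "0.95 0.55 0" --pt "0.95 0.55 0" --pt "0.95 0.55 0" --pt "0.95 0.55 0" --pt "0.95 0.55 0" --pt "0.95 0.55 0" --pt "0.95 0.55 0" --pt "0.95 0.55 0" --twist '[0,0,0,0,0,0,0,0]'

```text
t: 62.98
eef_pos: [0.4795, -0.3963, 0.1674]
ee_rot: [-3.141, -0.001, -1.539]
force: [-0.4, -0.0, 0.6]
width: 0.0394
gripper_force: 0.0
```

Request:
play_rows --pt "0.95 0.55 0" --pt "0.95 0.55 0" --pt "0.6 0 0" --pt "0 0 0" --twist '[0,0,0,0]' --fingers 0

```text
t: 63.48
eef_pos: [0.4545, -0.4596, 0.1668]
ee_rot: [-3.141, -0.0, -1.54]
force: [0.6, 0.7, -0.1]
width: 0.0051
gripper_force: 0.0
```

```bash
for a in ".609 .045" ".6117 -.037" ".6143 -.119" ".617 -.201"; do python3 bk.py $a .024 .032 | grep -v ' 0\.[0-9]* 0'; done
python3 plan.py .455 -.443 .089 0
python3 - <<'E'
from h import *
a=cv2.imread("pics/last_side.png")[170:290,240:400]; b=cv2.imread("pics/last_top.png")[150:270,240:400]
cv2.imwrite("pics/v5.png",cv2.resize(np.hstack([a,b]),None,fx=2.5,fy=2.5,interpolation=cv2.INTER_CUBIC))
E
```

```text
side [0.6095 0.048  0.0111] 0.096
both [0.6091 0.047  0.019 ] 0.169
top [ 0.6124 -0.0374  0.022 ] 0.075
side [ 0.6123 -0.0375  0.0411] 0.091
both [ 0.6112 -0.0375  0.0101] 0.168
top [ 0.6137 -0.1186  0.0084] 0.044
side [ 0.6168 -0.1161  0.019 ] 0.068
both [ 0.6144 -0.1179  0.004 ] 0.159
side [ 0.6158 -0.193   0.0427] 0.542
t 64.3 pos [ 0.4542 -0.4587  0.1667] yaw -1.539 twist -10.26 travel [ 0.03 -0.63  3.11]
```

View pics/v5.png

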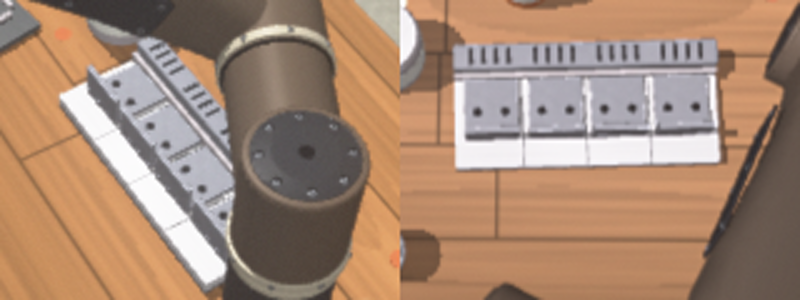

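Request:
play_rows --pt "0 0 0" --pt "0 0 0" --pt "0 0 0" --pt "0 0 0" --pt "0 0 0" --pt "0 0 0" --pt "0 0 0" --pt "0 0 0" --twist '[-0.93,-0.93,-0.93,-0.93,-0.93,-0.93,-0.93,-0.93]'

```text
t: 65.28
eef_pos: [0.4542, -0.4588, 0.1667]
ee_rot: [3.142, -0.0, -0.418]
force: [-0.1, 0.3, -0.2]
width: 0.0005
gripper_force: 0.0
```

Request:
play_rows --pt "0 0 0" --pt "0 0 0" --pt "0 0 0" --pt "0 -0.63 0" --pt "0 0 1" --pt "0 0 1" --pt "0 0 1" --pt "0 0 0" --twist '[-0.93,-0.93,-0.94,0,0,0,0,0]'

```text
t: 66.28
eef_pos: [0.4531, -0.4416, 0.0899]
ee_rot: [-3.139, 0.003, -0.005]
force: [0.4, 0.1, 0.5]
width: 0.0002
gripper_force: 0.0
```

Request:
play_rows --pt "0.5 0 0" --pt "0.5 0 0" --pt "0.5 0 0" --pt "0.5 0 0" --pt "0.5 0 0" --pt "0.5 0 0" --pt "0 0 0" --twist '[0,0,0,0,0,0,0]'

```text
t: 67.15
eef_pos: [0.5303, -0.443, 0.0913]
ee_rot: [-3.141, -0.0, -0.002]
force: [-0.5, 0.2, -0.6]
width: 0.0004
gripper_force: 0.0
```

Request:
play_rows --pt "0.4 0 0" --pt "0.4 0 0" --pt "0.3 0 0" --pt "0 0 0" --twist '[0,0,0,0]'

```text
t: 67.65
eef_pos: [0.5575, -0.4432, 0.0915]
ee_rot: [3.142, -0.0, -0.002]
force: [0.2, -1.1, 0.8]
width: 0.0006
gripper_force: 0.0
```

Request:
play_rows --pt "0.1 0 0" --pt "0.1 0 0" --pt "0 0 0" --twist '[0,0,0]'

```text
t: 68.03
eef_pos: [0.5614, -0.4432, 0.0916]
ee_rot: [-3.141, 0.001, -0.003]
force: [-1.9, 1.1, 0.1]
width: 0.0006
gripper_force: 0.9
```

Request:
play_rows --pt "0.1 0 0" --pt "0.1 0 0" --pt "0 0 0" --twist '[0,0,0]'

```text
t: 68.4
eef_pos: [0.5626, -0.4432, 0.0912]
ee_rot: [-3.14, 0.008, -0.004]
force: [-14.3, -0.6, 4.5]
width: 0.0007
gripper_force: 7.0
```

Request:
play_rows --pt "-0.5 0 0" --pt "-1 0 0" --pt "-0.5 0 -0.5" --pt "0 0 -1" --pt "0 0 -1" --pt "0 0 -1" --pt "0 0 -1" --pt "0 0 -1" --twist '[0,0,0,0,0,0,0,0]'

```text
t: 69.4
eef_pos: [0.5173, -0.4434, 0.2316]
ee_rot: [3.14, -0.002, -0.003]
force: [0.2, -0.2, -0.1]
width: 0.0005
gripper_force: 0.0
```

Request:
play_rows --pt "0 0 -1" --pt "0 0 -0.6" --pt "0 0 0" --pt "0 -1 0" --pt "0 -1 0" --pt "0 -1 0" --pt "0 -1 0" --pt "0 -1 0" --twist '[-0.52,-0.52,0,0,0,0,0,0]'

```text
t: 70.4
eef_pos: [0.4974, -0.3187, 0.2687]
ee_rot: [-3.141, 0.0, 0.151]
force: [1.1, -0.0, -0.1]
width: 0.0003
gripper_force: 0.0
```

```bash
python3 plan.py .5334 .3955 .265 .156
python3 - <<'E'
from h import *
for c in("top","side"):
    F=imaging.grab_frame(c)
    print(c,[(round(d["confidence"],2),np.round(d["extent"],1).tolist()) for d in models.boxes_of("fan_tip",c)][:3], "off/on pred",np.round(proj(F,[[.508,-.443,.092],[.584,-.445,.092]]),1).tolist())
    print([(round(d["confidence"],2),np.round(d["extent"],1).tolist()) for d in models.boxes_of("clamp",c)][:3])
    J=np.array([[ .05,.065-.125*np.cos(q),.05+.125*np.sin(q)] for q in(1.6,1.8,2.0)]+[[0,.065-.125*np.cos(q),.05+.125*np.sin(q)] for q in(1.6,1.8,2.0)])
    print("bar end/root pred q1.6 1.8 2.0",np.round(proj(F,pl(J,.5058,.2921,.1556,0)),1).tolist())
    cv2.imwrite(f"pics/c_{c}.png",F["pixels"][:,:,::-1])
F=cv2.imread("pics/c_side.png"); a=F[90:200,170:270]; b=F[290:400,320:420]; t=cv2.imread("pics/c_top.png")[170:280,130:230]
cv2.imwrite("pics/v6.png",cv2.resize(np.hstack([a,b,t]),None,fx=2.66,fy=2.66,interpolation=cv2.INTER_CUBIC))
E
```

```text
t 70.4 pos [ 0.4974 -0.3187  0.2687] yaw 0.151 twist -0.03 travel [  5.86 -28.     0.15]
top [(0.33, [323.4, 192.7, 16.5, 24.4]), (0.28, [229.6, 253.4, 24.5, 22.4]), (0.2, [165.0, 217.4, 23.8, 22.3])] off/on pred [[434.0, 221.7], [433.4, 197.6]]
[(0.8, [166.7, 216.9, 27.7, 22.3]), (0.63, [184.9, 167.9, 31.6, 30.0])]
bar end/root pred q1.6 1.8 2.0 [[165.4, 203.3], [157.3, 204.8], [149.9, 206.5], [167.3, 220.0], [159.0, 221.4], [151.6, 223.1]]
side [(0.43, [370.1, 324.1, 21.7, 21.0])] off/on pred [[351.4, 330.5], [375.0, 318.2]]
[(0.49, [217.8, 136.5, 15.1, 40.4]), (0.22, [291.9, 374.6, 27.8, 52.7])]
bar end/root pred q1.6 1.8 2.0 [[225.5, 123.1], [221.4, 120.0], [217.7, 118.2], [213.3, 129.5], [209.2, 126.3], [205.6, 124.4]]
```

View pics/v6.png

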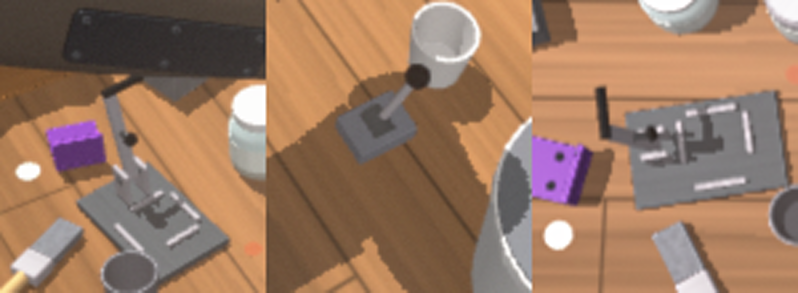

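Request:
play_rows --pt "0.21 -1 0" --pt "0.21 -1 0" --pt "0.21 -1 0" --pt "0.21 -1 0" --pt "0.21 -1 0" --pt "0.21 -1 0" --pt "0.21 -1 0" --pt "0.21 -1 0" --twist '[-0.03,0,0,0,0,0,0,0]' --fingers 0.55

```text
t: 71.7
eef_pos: [0.5081, -0.1153, 0.2689]
ee_rot: [3.142, 0.0, 0.156]
force: [0.2, -0.5, -0.1]
width: 0.0482
gripper_force: 0.0
```

Request:
play_rows --pt "0.21 -1 0" --pt "0.21 -1 0" --pt "0.21 -1 0" --pt "0.21 -1 0" --pt "0.21 -1 0" --pt "0.21 -1 0" --pt "0.21 -1 0" --pt "0.21 -1 0" --twist '[0,0,0,0,0,0,0,0]'

```text
t: 72.7
eef_pos: [0.5184, 0.089, 0.2689]
ee_rot: [3.141, 0.0, 0.156]
force: [0.6, -0.2, 0.2]
width: 0.0484
gripper_force: 0.0
```

Request:
play_rows --pt "0.21 -1 0" --pt "0.21 -1 0" --pt "0.21 -1 0" --pt "0.21 -1 0" --pt "0.21 -1 0" --pt "0.21 -1 0" --pt "0.21 -1 0" --pt "0.21 -1 0" --twist '[0,0,0,0,0,0,0,0]'

```text
t: 73.7
eef_pos: [0.5281, 0.2944, 0.2691]
ee_rot: [3.142, -0.0, 0.158]
force: [0.3, 0.4, -1.0]
width: 0.0483
gripper_force: 0.0
```

Request:
play_rows --pt "0.21 -1 0" --pt "0.21 -1 0" --pt "0.21 -1 0" --pt "0.2 -1 0" --pt "0 0 0" --pt "0 0 0" --twist '[0,0,0,0,0,0]'

```text
t: 74.45
eef_pos: [0.5327, 0.3949, 0.2689]
ee_rot: [3.141, 0.0, 0.158]
force: [0.0, -0.6, -0.3]
width: 0.0483
gripper_force: 0.0
```

```bash
python3 plan.py .5334 .3955 .172 .156
```

```text
t 74.5 pos [0.5327 0.3949 0.2689] yaw 0.158 twist 0.01 travel [ 0.03 -0.02  3.88]
```

Request:
play_rows --pt "0 0 1" --pt "0 0 1" --pt "0 0 0.9" --pt "0 0 0.6" --pt "0 0 0.4" --pt "0 0 0" --twist '[0,0,0,0,0,0]'

```text
t: 75.2
eef_pos: [0.5328, 0.3944, 0.1713]
ee_rot: [3.141, 0.001, 0.158]
force: [-0.3, 0.3, -0.1]
width: 0.048
gripper_force: 0.0
```

Request:
play_rows --pt "0 0 0" --pt "0 0 0" --pt "0 0 0" --pt "0 0 0" --pt "0 0 0" --pt "0 0 0" --twist '[0,0,0,0,0,0]' --fingers 0 --newtons 10

```text
t: 75.95
eef_pos: [0.5328, 0.3948, 0.1719]
ee_rot: [-3.141, -0.0, 0.158]
force: [-0.8, 0.5, 1.7]
width: 0.0116
gripper_force: 10.0
```

Request:
play_rows --pt "0 0.62 -0.12" --pt "0 0.5 -0.04" --pt "0 0.995 0.07" --pt "0 0.96 0.265" --pt "0 0.89 0.455" --pt "0 0.785 0.62" --pt "0 0 0" --twist '[0,0,0,0,0,0,0]'

```text
t: 76.82
eef_pos: [0.5519, 0.2747, 0.1387]
ee_rot: [3.14, 0.001, 0.156]
force: [2.5, -1.3, 0.8]
width: 0.0115
gripper_force: 10.0
```

Request:
play_rows --pt "0 0.64 0.76" --pt "0 0.48 0.88" --pt "0 0.3 0.95" --pt "0 0.1 0.85" --pt "0 0 0" --pt "0 0 0" --twist '[0,0,0,0,0,0]'

```text
t: 77.58
eef_pos: [0.5573, 0.2401, 0.0534]
ee_rot: [-3.142, 0.001, 0.158]
force: [0.3, 3.9, -1.3]
width: 0.0115
gripper_force: 10.0
```

Request:
play_rows --pt "0 0 0.1" --pt "0 0 0" --twist '[0,0]'

```text
t: 77.82
eef_pos: [0.5573, 0.24, 0.0516]
ee_rot: [-3.141, 0.0, 0.158]
force: [-0.4, 5.4, -1.2]
width: 0.0116
gripper_force: 10.0
```

Request:
play_rows --pt "0 0 0" --pt "0 0 0" --pt "0 0 0" --pt "0 0 -0.4" --pt "0 0 -1" --pt "0 0 -1" --pt "0 0 -1" --pt "0 0 -1" --twist '[0,0,0,0,0,0,0,0]' --fingers 0.6

```text
t: 78.82
eef_pos: [0.5575, 0.2398, 0.1636]
ee_rot: [-3.141, -0.001, 0.158]
force: [-0.6, 1.2, -0.8]
width: 0.0524
gripper_force: 0.0
```

Request:
play_rows --pt "0 0 -1" --pt "0 0 -1" --pt "0 -1 0" --pt "0 -1 0" --pt "-0.8 -1 0" --pt "-0.8 -1 0" --pt "-0.8 -1 0" --pt "-0.8 -1 0" --twist '[0,0,0,0,0,0,0,0]'

```text
t: 79.82
eef_pos: [0.4532, 0.3769, 0.2108]
ee_rot: [3.14, 0.001, 0.159]
force: [-0.2, -0.6, 0.1]
width: 0.0525
gripper_force: 0.0
```

```bash
for a in ".609 .045" ".6117 -.037" ".6143 -.119" ".617 -.201"; do python3 bk.py $a .024 .032 | tail -1; done
python3 - <<'E'
import cv2
for c in("top","side"): print(cv2.imread(f"pics/last_{c}.png").shape)
import numpy as np
a=cv2.imread("pics/last_side.png")[110:400,150:420]; b=cv2.imread("pics/last_top.png")[110:400,150:460]
cv2.imwrite("pics/v7.png",cv2.resize(np.hstack([a,b]),None,fx=1.37,fy=1.37,interpolation=cv2.INTER_CUBIC))
E
```

```text
both [0.6088 0.0463 0.0262] 0.258
both [ 0.6125 -0.0371  0.0206] 0.186
both [ 0.6145 -0.1183  0.0008] 0.166
both [ 0.6176 -0.2007  0.027 ] 0.153
(420, 560, 3)
(420, 560, 3)
```

View pics/v7.png

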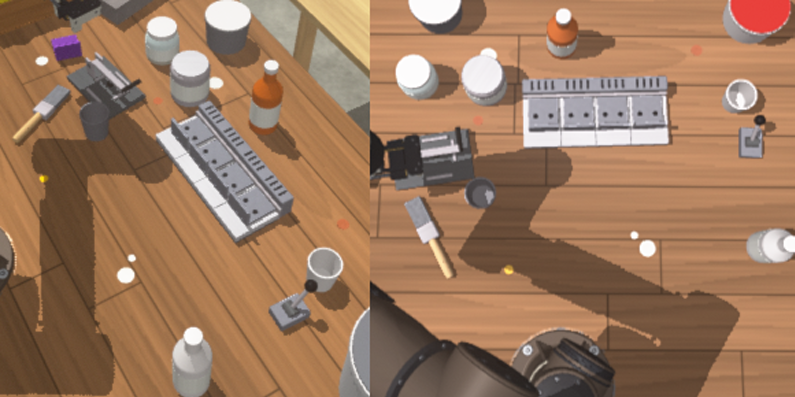

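The picture shows all four brackets flat in their bays with toes at the fence (right-hand view, about (545–650, 112)). The fan lever is thrown over, with its ball at (760, 120), the clamp is folded down with its bar at (130, 85), and the bottles, cups, jar and can have not moved. I'm handing in.

```bash
python3 -c "
from station import arm
print(arm.job_done())"
```

```text
the job is handed in; nothing more can be done
None
```

I handed the job in at about 80 s: all four brackets are in their bays with toes at the fence, the fan lever is on, the clamp arm is back down, and the bottles, jar, cups and can look untouched. bracket3 was knocked askew once after placing, and I put it back before throwing the fan. The switch levers were never read directly; I judged them by toe position.

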